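Pack the doming kit into its wooden caddy

ROBOT

A 6-joint arm with a two-finger parallel gripper is mounted at the origin on the work surface. World frame = base frame: x ahead of the robot, y to its left, z up, the work surface at z = 0. Lengths are in mm, angles in rad, forces in N, time in s.
With the tool pointing down it reaches from about 300 to 875 mm from the base axis. Payload 4.2 kg.
Tool frame: the origin (TCP) lies midway between the tips of the shut fingers; the grasp point (between the pads) lies 19 mm behind it; z points along the fingers, y is the line along which they close (so a half turn about z gives the same grasp; the last joint's range is limited). The gripper opens to 85 mm and grips with 20 to 120 N. Pads are 22 mm wide; open, the fingers measure 114 mm over their backs; the gripper's body (76 mm by 85 mm) begins 54 mm behind the grasp point. The pads swing forward as they close: fully open they stand 13 mm farther back than shut.
Start: joints at [-1.332, 0.32, 1.565, -0, 1.257, -0.02], TCP at [147.156, -555.865, 231.338] pointing down, gripper open.
Joint ranges: [-3.11, 3.11], [-0.84, 2.01], [0.21, 2.61], [-1.34, 4.49], [0.05, 2.63], [-2.56, 2.56]. Speed limits (rad/s): [2.57, 2.57, 3.14, 3.14, 3.14, 3.14].

INTERFACE

Orientations are given as [roll, pitch, yaw] about the fixed x, y, z axes, in that order (R = Rz(yaw) Ry(pitch) Rx(roll)).
In Python, from cell import manip, snapshot, finish_job gives the robot as it stands.
- The arm moves only by the tool servo_tool, never from a script. Its argument "moves" is a list of rows, each an object of numbers: "wx", "wy", "wz": the turn, a rotation vector about the tool's x, y, z in degrees; "tx", "ty", "tz": the shift along the tool's x, y, z in mm; "grip": the opening, from -1 (shut) to 1 (fully open). A call has 1 to 5 rows; each row is the pose to reach, as a shift and turn from the pose commanded when the call began, along the tool's axes at that moment; what a row does not reach only later rows make up. A row lasts 1/12 s, in which the tool goes at most 41.7 mm and 7.16 degrees, less where a joint would pass 70% of its speed; a pose out of reach is approached as far as the arm can. A call with a gripper value outside its range is refused whole. The fingers move at their own pace and stop on an object; "grip_force" is the grip in N (left out, the last holds). Time passes only in rows, so rows that repeat a pose let the fingers close. It gives the time, the measured TCP pose, the force, the opening and the grip force at its end, in the units of the state.
- manip.read_state(): the state, without advancing time (a new reading comes with each control period).
- snapshot(name): name is "scene" or "top" or "wrist"; returns a dict with "img" (480x640x3 uint8, blue, green, red), "fov_y" (degrees; the focal length in pixels is half the picture's height over the tangent of half this angle, whatever the lens; pixels are square), "cx", "cy" (the principal point, pixels), "k1" (the pictures are not rectified: a ray, as slopes to the right and down, at radius r is drawn at 1 + k1 r^2 times it, then the intrinsics apply), "view" (4x4, takes a point from world to camera coordinates). Camera axes: x right, y down, z forward; pixel columns grow to the right and rows downward; lengths in mm; the calibration is good to about 2 mm. A picture is of the moment at which its call begins. There is no depth.
- finish_job(): hands the job in; it is judged then, once.
The state is a dict: "t": time; "joints": joint angles; "qd": joint speeds; "joint_efforts": joint torques, N m; "ee_pos": TCP position; "ee_rot": TCP orientation; "force": force on the tool from outside, world axes, zero at the start; "moment": the same for the moment, N m; "finger_gap": finger opening in mm; "gripper_force": force on a finger pad.
Only numpy, scipy, OpenCV 4.12 (cv2) and the standard library are available. Lean on these libraries where they do the work, as an engineer would, in place of code of your own. Each camera call takes 0.05 s, during which the arm holds its last target. There are 200 camera calls.

TASK

Gather the doming kit into the shallow wooden caddy: the steel die plate flat, hollows up, in the biggest bay, and the two round-headed stakes upright in the two smaller bays, the large one in the larger of these and the small one in the narrower. A plain square steel block rests on the die plate: take it off, set it aside while you fetch the plate, and leave it at the end flat in the middle of the dark wooden pad on which the plate lay. The two square-headed stakes are not part of the kit: leave them standing where they are.

Things in the scene. Friction and masses are not known exactly. Their poses are not given: they have to be found in the camera images.
- caddy: Shallow wooden tray, fixed, 188 (x) x 138 (y) x 22 mm high, left or right of the stakes; origin under its centre, z up. Floor 8 mm thick; walls and dividers 6 mm, 14 mm above the floor. Bays (inside size; centre): biggest 104 (x) x 126 (y) mm; x +36, y 0 mm. Larger stake bay 66 x 66 mm; x -55, y +30. Narrower stake bay 66 (x) x 54 (y) mm; x -55, y -36.
- pad: Dark hardwood pad, fixed to the bench, 120 (x) x 96 (y) x 18 mm high, origin at the centre of its underside, z up. It lies on the other side from the caddy, with the die plate on it and the square block on the plate.
- die_center (a point): Centre (half-way up) of the loose steel die plate, 44 (x) x 90 (y) x 24 mm high, 0.5 to 0.75 kg, three round hollows in its top (z up). Starts on the pad near its middle, its top 42 mm above the bench, the square block on it. Laid with its length along the caddy's y it has 30 mm of bay on each long side for fingers (do not open fully there) and 18 mm at each end.
- block_center (a point): Centre (half-way up) of the loose plain steel block, 38 x 38 x 26 mm high, 0.3 kg. Starts on the middle of the die plate, its top 68 mm above the bench. z up; x and y normal to its sides. Place to set it aside: the bench straight ahead of the robot on its side of the stakes (x 0.43 m, y 0) is empty at every start.
- round_large_center (a point): Centre (35 mm above its underside) of the large round-headed stake, loose, steel, upright, 70 mm high, about 0.5 kg: round foot 40 mm in diameter up to 12 mm, thinner neck, then from 22 to 56 mm a plain cylindrical head of 40 mm diameter (the place to grip), domed on top.
- round_small_center (a point): Centre (35 mm above its underside) of the small round-headed stake, as the large one and also 70 mm high, but with foot 30 mm and cylindrical head 28 mm in diameter, about 0.25 kg.
- square_large_center (a point): Centre (35 mm above its underside) of the large square-headed stake, standing upright, 70 mm high: round foot of 40 mm diameter, flat-topped square head 36 x 36 mm. A look-alike that stays where it is.
- square_small_center (a point): Centre (35 mm above its underside) of the small square-headed stake, upright, 70 mm high: round foot 30 mm, flat-topped square head 26 x 26 mm. A look-alike that stays. The four stakes stand between caddy and pad, centres at least 80 mm apart. Other clutter stands only 0.76 m or more from the robot.
Things that resemble listed ones, but are neither listed nor needed, are in the scene too. What is shaped like the part that bears round_small_center but purple, red or yellow is not meant.

How it is judged (in metres and radians):
At the end, for the whole second after the job is handed in: Die plate flat, hollows up, in the biggest bay; large round stake upright in the larger stake bay, small one in the narrower, all on the caddy floor; square block flat on the pad within 15 mm of its middle; square-headed stakes upright within 20 mm of their start; all at rest (x of round_large_center in the frame of caddy between -0.071 and -0.039 m and y of round_large_center in the frame of caddy between 0.014 and 0.046 m and z of each of round_large_center, round_small_center in the frame of caddy below 0.047 m and angle between each of round_large_center, round_small_center, die_center, block_center, square_large_center, square_small_center's own z axis and vertical below 0.1 rad and x of round_small_center in the frame of caddy between -0.075 and -0.035 m and y of round_small_center in the frame of caddy between -0.05 and -0.022 m and x of die_center in the frame of caddy between 0.003 and 0.069 m and y of die_center in the frame of caddy between -0.043 and 0.043 m and z of die_center in the frame of caddy below 0.024 m and horizontal distance between block_center and pad below 0.015 m and z of block_center in the frame of pad between 0.027 and 0.035 m and distance of each of square_large_center, square_small_center from where it was at the start of the episode below 0.02 m and linear speed of each of die, block, round_large, round_small below 0.02 m/s); the robot touches nothing.
It fails at once if a square-headed stake is moved by more than 25 mm (distance of any of square_large_center, square_small_center from where it was at the start of the episode above 0.025 m).
It also fails if it takes over 115 s, if anything falls off the work surface, if the arm or the gripper's body presses on something with over 40 N, if the wrist force passes 120 N, or if a joint passes its speed limit or range.

## Working session

There is one attempt and no reset: what is moved stays moved. The work goes in short steps, Python scripts to look and compute and a tool call to move; the robot and the scene stay as the last step left them, time stands still between calls to the robot, and variables do not carry over. Pictures are saved under pics/ and viewed, at most 14 in all, crops included, and the job is handed in when it is done.

Besides the shell and the picture viewer there is one more tool, called after "Emit:" as name(argument=value, ...) on one line, values as JSON. servo_tool: Moves the arm, as the interface text tells. Its arguments: {"type":"object","properties":{"moves":{"type":"array"},"grip_force":{"type":"number"}},"required":["moves"]}

```bash
mkdir -p pics; ls; cat > h.py <<'E'
import numpy as np, cv2
from cell import manip, snapshot, finish_job
from scipy.spatial.transform import Rotation as R
def K(s):
    f=240/np.tan(np.radians(s["fov_y"]/2)); return f,s["cx"],s["cy"],s["k1"]
def ray(s,u,v):
    f,cx,cy,k=K(s); d=np.array([(u-cx)/f,(v-cy)/f]); p=d.copy()
    for _ in range(30): p=d/(1+k*(p@p))
    V=np.array(s["view"]); Rm,t=V[:3,:3],V[:3,3]
    r=Rm.T@np.array([p[0],p[1],1]); return -Rm.T@t, r/np.linalg.norm(r)
def onz(s,u,v,z):
    o,r=ray(s,u,v); return (o+r*(z-o[2])/r[2]).round(1)
def tri(a,b):
    (o1,r1),(o2,r2)=a,b
    A=np.stack([r1,-r2],1); l=np.linalg.lstsq(A,o2-o1,rcond=None)[0]
    p,q=o1+l[0]*r1,o2+l[1]*r2; return ((p+q)/2).round(1), np.linalg.norm(p-q).round(1)
def proj(s,P):
    f,cx,cy,k=K(s); V=np.array(s["view"]); c=V[:3,:3]@np.array(P)+V[:3,3]; p=c[:2]/c[2]; p=p*(1+k*(p@p))
    return (p*f+[cx,cy]).round(1)
E
python3 - <<'E'
from h import *
for n in ["scene","top","wrist"]:
    s=snapshot(n); cv2.imwrite(f"pics/{n}0.png",s["img"]); print(n,K(s),np.array(s["view"]).round(3).tolist())
print(manip.read_state())
E
```

```text
pics
scene (np.float64(487.0703532484238), 315.97861015969283, 237.30655070379032, -0.025497292267947332) [[-0.852, 0.524, -0.011, 430.375], [0.451, 0.723, -0.523, -207.777], [-0.266, -0.451, -0.852, 1008.362], [0.0, 0.0, 0.0, 1.0]]
top (np.float64(489.75133184677344), 320.57386579907245, 240.50310089516864, -0.044574223037585244) [[-0.01, -1.0, 0.017, 1.968], [-0.994, 0.008, -0.114, 522.327], [0.113, -0.018, -0.993, 1002.688], [0.0, 0.0, 0.0, 1.0]]
wrist (np.float64(334.3513788271761), 320.2058135636553, 236.48395501554504, -0.05713546445510047) [[0.255, -0.967, -0.0, -573.314], [-0.918, -0.243, 0.313, -40.07], [-0.303, -0.08, -0.95, 379.452], [0.0, 0.0, 0.0, 1.0]]
{'t': 0.15, 'joints': array([-1.33200141e+00,  3.20146583e-01,  1.56535943e+00, -7.60492997e-07,
        1.25741207e+00, -2.00101345e-02]), 'qd': array([-7.11519737e-04, -1.49092824e-03, -4.51427195e-03, -1.32729828e-03,
       -7.46090217e-05,  2.40080993e-03]), 'joint_efforts': array([ 1.76033841e-04, -4.15841496e+01, -2.34346139e+01, -4.49820755e-05,
        5.97487859e-03,  1.03143435e-05]), 'ee_pos': array([ 147.07051703, -555.51673531,  230.68981245]), 'ee_rot': array([-3.14026747e+00, -2.57973613e-05,  2.58805266e-01]), 'force': array([ 0.36416739, -0.69523167,  0.80620361]), 'moment': array([-0.03153318,  0.01961211, -0.0441438 ]), 'gripper_force': 0.0, 'finger_gap': 85.39384073438737}
```

View pics/top0.png

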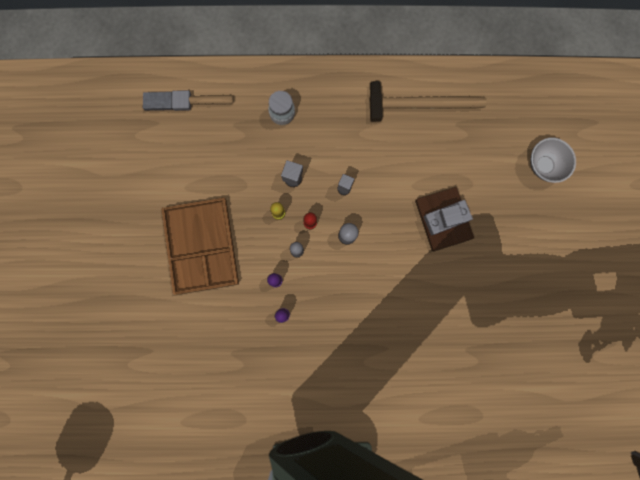

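View pics/scene0.png

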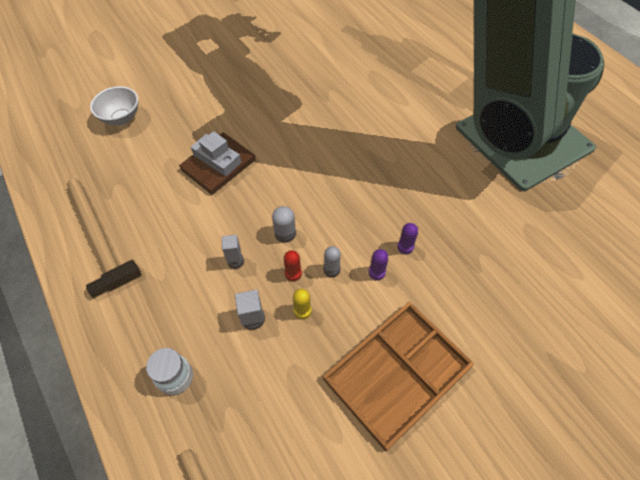

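The top view shows the caddy at about (201,246), with the stake bays toward the robot. The pad, die plate and block are at about (446,217).

Candidates for the small round stake:
- Grey at (296,249): fits, because it is bare steel with a small domed round head.
- Red (310,220), yellow (278,210) and purple (274,280), (282,315): excluded by colour.

The large round stake is grey at (348,233). The square stakes are at (292,173) and (346,184). I'll confirm this in enlarged crops.

```bash
python3 - <<'E'
from h import *
for n,(a,b,c,d),k in [("top",(155,160,485,330),2.4),("scene",(175,120,480,450),1.8)]:
    im=cv2.imread(f"pics/{n}0.png")[b:d,a:c]; cv2.imwrite(f"pics/{n}0c.png",cv2.resize(im,None,fx=k,fy=k,interpolation=cv2.INTER_CUBIC))
E
```

```text
(no output)
```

View pics/top0c.png

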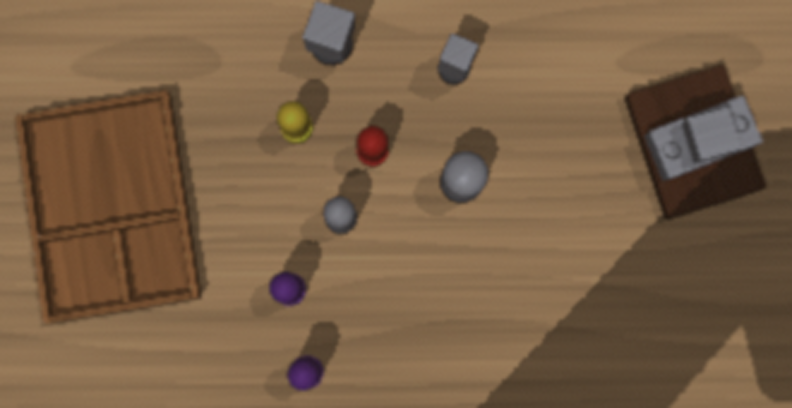

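View pics/scene0c.png

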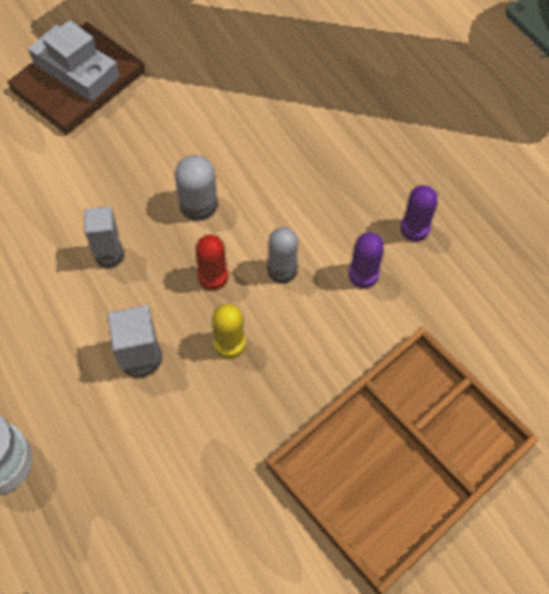

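The crops confirm the choice. Grey domed heads are at top-crop (340,214), small, and (465,177), large. The square heads are at (330,28) and (460,55). Next I'll triangulate.

```bash
cat > m.py <<'E'
from h import *
T=snapshot("top");S=snapshot("scene")
def rt(p): return ray(T,p[0]/2.4+155-.3,p[1]/2.4+160-.3)
def rs(p): return ray(S,p[0]/1.8+175-.2,p[1]/1.8+120-.2)
D=dict(cFL=((17,116),(383,588)),cFR=((178,86),(267,463)),cBR=((202,297),(422,333)),cBL=((46,325),(535,438)),
pFL=((627,97),(66,131)),pFR=((722,62),(10,82)),pBR=((766,186),(90,25)),pBL=((668,217),(144,68)))
for k,(a,b) in D.items():
    o,r=rt(a); z=22 if k[0]=='c' else 18
    print(k,tri(rt(a),rs(b)),(o+r*(z-o[2])/r[2]).round(1))
# grey stakes by mask in both views
for n,s,box in [("top",T,(270,160,370,260)),("scene",S,(215,195,350,335))]:
    im=s["img"]; hsv=cv2.cvtColor(im,cv2.COLOR_BGR2HSV); a,b,c,d=box
    m=((hsv[...,1]<60)&(hsv[...,2]>70)).astype(np.uint8); mm=np.zeros_like(m); mm[b:d,a:c]=m[b:d,a:c]
    N,_,st,ce=cv2.connectedComponentsWithStats(mm)
    for i in range(1,N):
        if st[i,4]>40: print(n,st[i],ce[i].round(1),onz(s,*ce[i],50))
E
python3 m.py
```

```text
cFL (array([595.2, 337.1,  21.3]), np.float64(2.0)) [595.8 336.1  22. ]
cFR (array([621.2, 199.5,   4.5]), np.float64(11.1)) [621.8 192.8  22. ]
cBR (array([432.5, 174.5,   2.4]), np.float64(5.2)) [433.8 169.7  22. ]
cBL (array([410.7, 308.6,  11.2]), np.float64(0.7)) [410.4 305.8  22. ]
pFL (array([ 612.4, -213.2,    2. ]), np.float64(1.8)) [ 610.  -210.2   18. ]
pFR (array([ 639.8, -297.1,   16.4]), np.float64(5.6)) [ 641.9 -298.2   18. ]
pBR (array([ 526.4, -334.5,    8.4]), np.float64(6.9)) [ 528.2 -333.4   18. ]
pBL (array([ 501. , -246.1,    3.4]), np.float64(3.4)) [ 501.  -243.5   18. ]
top [281 161  22  21 317] [291.4 170.7] [668.   57.5  50. ]
top [338 174  16  16 173] [345.7 181.6] [643.9 -56.3  50. ]
top [339 223  19  20 283] [348.5 232.2] [536.9 -60.4  50. ]
top [290 242  13  15 134] [295.5 248.3] [504.2  49.5  50. ]
scene [272 206  23  33 588] [283.7 221.8] [539.3 -50.4  50. ]
scene [222 235  21  30 451] [231.4 248.8] [640.7 -49.8  50. ]
scene [324 246  17  28 363] [332.2 259.2] [507.8  56.7  50. ]
scene [235 290  29  36 792] [248.9 307.3] [664.8  60.1  50. ]
```

```bash
cat > p.py <<'E'
import sys
from h import *
# usage: p.py x y z yaw [x y z yaw ...]; prints tool-axis deltas split in calls of <=5 rows
def plan(cur,targets):
    c=np.array(cur,float)
    for T in targets:
        T=np.array(T,float); d=T-c; d[3]=(d[3]+np.pi)%(2*np.pi)-np.pi
        n=int(np.ceil(max(np.linalg.norm(d[:3])/190,abs(np.degrees(d[3]))/33)))
        for i in range(n):
            s=d/n; y=c[3]; 
            print(f"tx {s[0]*np.cos(y)+s[1]*np.sin(y):.1f} ty {s[0]*np.sin(y)-s[1]*np.cos(y):.1f} tz {-s[2]:.1f} wz {-np.degrees(s[3]):.1f}"); c=c+s
        print("-- at",c.round(2).tolist())
st=manip.read_state(); cur=[*st["ee_pos"],st["ee_rot"][2]]
print("t",round(st["t"],2),np.round(cur,3).tolist(),st["ee_rot"].round(3),"gap",round(st["finger_gap"],1),"F",st["force"].round(1),"j6",st["joints"][5].round(2))
a=list(map(float,sys.argv[1:])); plan(cur,[a[i:i+4] for i in range(0,len(a),4)])
E
python3 p.py 570 -271 230 1.87
```

```text
t 0.25 [147.109, -555.65, 230.925, 0.259] [-3.141  0.     0.259] gap 85.3 F [ 0.  -0.7  0. ] j6 -0.02
tx 160.6 ty -55.6 tz 0.3 wz -30.8
tx 166.4 ty 34.3 tz 0.3 wz -30.8
tx 125.4 ty 114.6 tz 0.3 wz -30.8
-- at [570.0, -271.0, 230.0, 1.87]
```

Emit:
servo_tool(moves=[{"tx": 32,"ty": -11,"tz": 0,"wz": -6.2},{"tx": 64,"ty": -22,"tz": 0,"wz": -12.3},{"tx": 96,"ty": -33,"tz": 0,"wz": -18.5},{"tx": 128,"ty": -44,"tz": 0,"wz": -24.6},{"tx": 160.6,"ty": -55.6,"tz": 0,"wz": -30.8}])

```text
validation failed for argument at $.mo...
```

Emit:
servo_tool(moves=[{"tx": 33,"ty": 7,"tz": 0,"wz": -6.2},{"tx": 66,"ty": 14,"tz": 0,"wz": -12.3},{"tx": 100,"ty": 21,"tz": 0,"wz": -18.5},{"tx": 133,"ty": 28,"tz": 0,"wz": -24.6},{"tx": 166.4,"ty": 34.3,"tz": 0,"wz": -30.8}])

```text
validation failed for argument at $.mo...
```

Emit:
servo_tool(moves=[{"tx": 25,"ty": 23,"tz": 0,"wz": -6.2},{"tx": 50,"ty": 46,"tz": 0,"wz": -12.3},{"tx": 75,"ty": 69,"tz": 0,"wz": -18.5},{"tx": 100,"ty": 92,"tz": 0,"wz": -24.6},{"tx": 125,"ty": 115,"tz": 0,"wz": -30.8}])

```text
validation failed for argument at $.mo...
```

Emit:
servo_tool(moves=[{"grip": 0.4},{"grip": 0.4},{"grip": 0.4}])

```text
validation failed for argument at $.mo...
```

```bash
python3 p.py; python3 - <<'E'
from h import *
s=snapshot("wrist"); cv2.imwrite("pics/w1.png",s["img"])
import pickle; pickle.dump({k:s[k] for k in s},open("w1.pkl","wb"))
E
```

```text
t 0.25 [147.109, -555.65, 230.925, 0.259] [-3.141  0.     0.259] gap 85.3 F [ 0.  -0.7  0. ] j6 -0.02
```

View pics/w1.png

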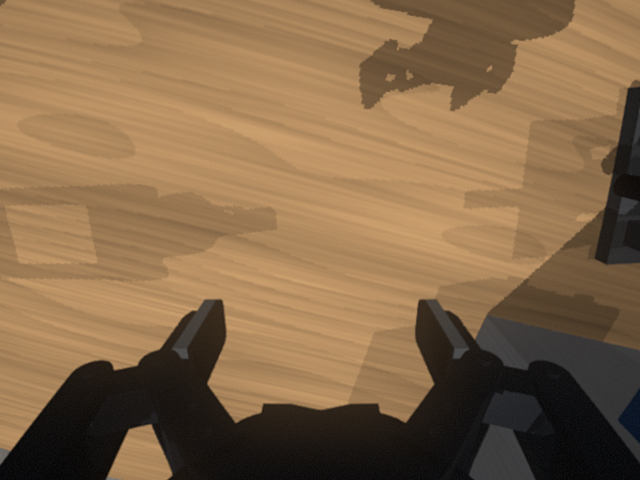

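The calls were refused, probably because each row needs every key. This wrist view shows only bare bench and the open fingers. I'll resend with complete rows.

Emit:
servo_tool(moves=[{"wx": 0,"wy": 0,"wz": -6.2,"tx": 32,"ty": -11,"tz": 0,"grip": 1},{"wx": 0,"wy": 0,"wz": -12.3,"tx": 64,"ty": -22,"tz": 0,"grip": 1},{"wx": 0,"wy": 0,"wz": -18.5,"tx": 96,"ty": -33,"tz": 0,"grip": 1},{"wx": 0,"wy": 0,"wz": -24.6,"tx": 128,"ty": -44,"tz": 0,"grip": 1},{"wx": 0,"wy": 0,"wz": -30.8,"tx": 160.6,"ty": -55.6,"tz": 0,"grip": 1}])

```text
t: 0.72
ee_pos: [289.2, -460.1, 231.3]
ee_rot: [3.141, 0.0, 0.801]
force: [0.3, -0.2, -0.3]
finger_gap: 85.7
gripper_force: 0.0
```

Emit:
servo_tool(moves=[{"wx": 0,"wy": 0,"wz": -6.2,"tx": 33,"ty": 7,"tz": 0,"grip": 1},{"wx": 0,"wy": 0,"wz": -12.3,"tx": 66,"ty": 14,"tz": 0,"grip": 1},{"wx": 0,"wy": 0,"wz": -18.5,"tx": 100,"ty": 21,"tz": 0,"grip": 1},{"wx": 0,"wy": 0,"wz": -24.6,"tx": 133,"ty": 28,"tz": 0,"grip": 1},{"wx": 0,"wy": 0,"wz": -30.8,"tx": 166.4,"ty": 34.3,"tz": 0,"grip": 1}])

```text
t: 1.13
ee_pos: [430.3, -364.9, 231.4]
ee_rot: [3.141, 0.0, 1.339]
force: [0.5, -0.9, -0.2]
finger_gap: 85.7
gripper_force: 0.0
```

Emit:
servo_tool(moves=[{"wx": 0,"wy": 0,"wz": -6.2,"tx": 25,"ty": 23,"tz": 0,"grip": 1},{"wx": 0,"wy": 0,"wz": -12.3,"tx": 50,"ty": 46,"tz": 0,"grip": 1},{"wx": 0,"wy": 0,"wz": -18.5,"tx": 75,"ty": 69,"tz": 0,"grip": 1},{"wx": 0,"wy": 0,"wz": -24.6,"tx": 100,"ty": 92,"tz": 0,"grip": 1},{"wx": 0,"wy": 0,"wz": -30.8,"tx": 125,"ty": 115,"tz": 0,"grip": 1}])

```text
t: 1.55
ee_pos: [571.4, -270.3, 231.3]
ee_rot: [-3.141, 0.0, 1.877]
force: [0.5, -1.2, -0.5]
finger_gap: 85.2
gripper_force: 0.0
```

Emit:
servo_tool(moves=[{"wx": 0,"wy": 0,"wz": 0,"tx": 0,"ty": 0,"tz": 0,"grip": 0.5},{"wx": 0,"wy": 0,"wz": 0,"tx": 0,"ty": 0,"tz": 0,"grip": 0.5},{"wx": 0,"wy": 0,"wz": 0,"tx": 0,"ty": 0,"tz": 0,"grip": 0.5}])

```text
t: 1.8
ee_pos: [569.8, -271.6, 231.0]
ee_rot: [-3.14, -0.0, 1.871]
force: [0.5, 0.1, 0.5]
finger_gap: 63.9
gripper_force: 0.0
```

```bash
python3 p.py; cat > w.py <<'E'
from h import *
import sys,pickle
s=snapshot("wrist"); cv2.imwrite(f"pics/{sys.argv[1]}.png",s["img"]); pickle.dump(dict(s),open(f"{sys.argv[1]}.pkl","wb"))
E
python3 w.py w2
```

```text
t 1.8 [569.771, -271.559, 230.973, 1.871] [-3.14  -0.     1.871] gap 63.9 F [0.5 0.1 0.5] j6 -0.76
```

View pics/w2.png

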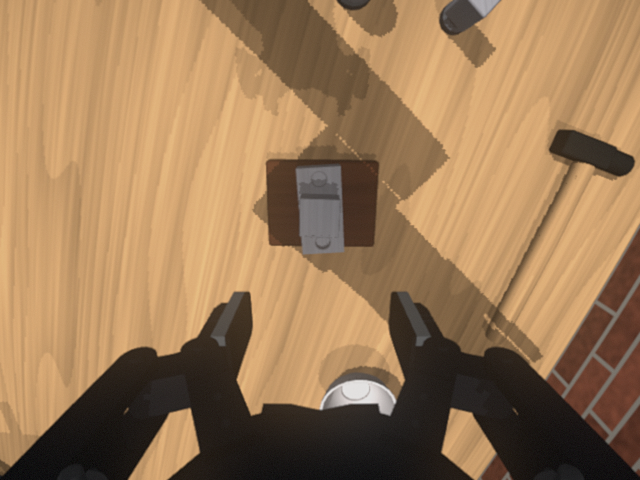

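The pad is at about (322,203), the die plate at (320,210) and the block top at about (322,217). I'll measure from an enlarged crop plus masks.

```bash
python3 - <<'E'
from h import *
import pickle
s=pickle.load(open("w2.pkl","rb")); im=s["img"]; a,b,c,d=250,145,400,265
hsv=cv2.cvtColor(im,cv2.COLOR_BGR2HSV)
pm=(im.max(2)<75).astype(np.uint8); gm=((hsv[...,1]<50)&(im.max(2)>60)).astype(np.uint8)
for n,m,z in [("pad",pm|gm,18),("die",gm,42)]:
    q=np.zeros_like(m); q[b:d,a:c]=m[b:d,a:c]; q=cv2.morphologyEx(q,cv2.MORPH_OPEN,np.ones((3,3)))
    C=max(cv2.findContours(q,0,2)[0],key=cv2.contourArea)
    if n=="pad": pass
    B=cv2.boxPoints(cv2.minAreaRect(C)); P=np.array([onz(s,*p,z)[:2] for p in B]); print(n,B.round(1).tolist(),P.tolist(),P.mean(0),np.linalg.norm(P-np.roll(P,1,0),axis=1).round(1))
cv2.imwrite("pics/w2c.png",cv2.resize(im[b:d,a:c],None,fx=5,fy=5,interpolation=cv2.INTER_CUBIC))
E
```

```text
pad [[296.0, 160.0], [376.0, 160.0], [376.0, 253.0], [296.0, 253.0]] [[531.1, -232.9], [610.8, -208.1], [646.5, -305.8], [559.6, -332.7]] [ 587.    -269.875] [103.8  83.5 104.   91. ]
die [[295.20001220703125, 165.89999389648438], [340.0, 163.39999389648438], [344.8999938964844, 251.5], [300.1000061035156, 253.89999389648438]] [[532.9, -235.9], [574.0, -220.7], [607.6, -306.3], [563.1, -323.1]] [ 569.4 -271.5] [92.3 43.8 92.  47.6]
```

View pics/w2c.png

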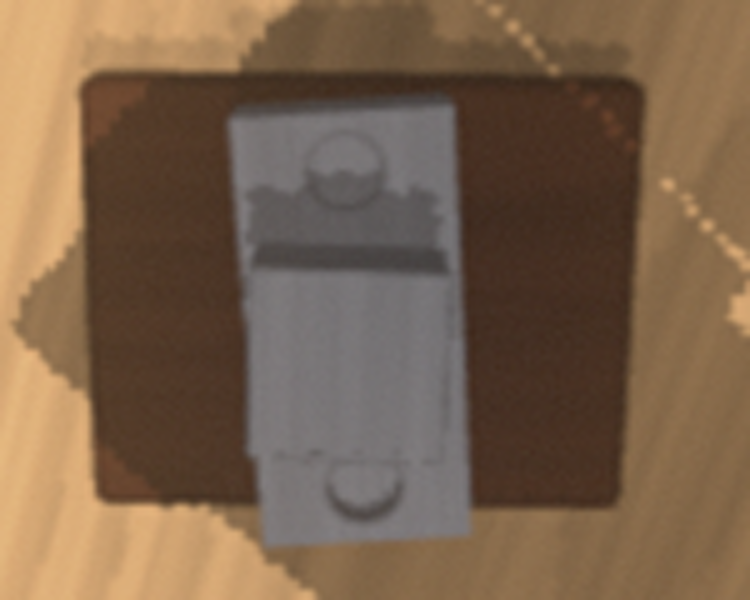

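The crop shows these corners (crop pixels):
- Pad: (85,73), (640,82), (620,508), (100,503).
- Die top: (231,118), (455,106), (470,537), (265,546).
- Block top: (250,272), (448,272), (443,462), (248,457).

```bash
python3 - <<'E'
from h import *
import pickle
s=pickle.load(open("w2.pkl","rb")); T=snapshot("top")
Q=dict(pad=(18,[(85,73),(640,82),(620,508),(100,503)]),die=(42,[(231,118),(455,106),(470,537),(265,546)]),block=(68,[(250,272),(448,272),(443,462),(248,457)]))
for n,(z,c) in Q.items():
    P=np.array([onz(s,x/5+249.6,y/5+144.6,z)[:2] for x,y in c]); e=np.roll(P,-1,0)-P
    print(n,P.tolist(),"c",P.mean(0).round(1),"len",np.linalg.norm(e,axis=1).round(1),"ang",np.degrees(np.arctan2(e[:,1],e[:,0])).round(1))
# heights across wrist + top (first picture)
w=lambda x,y:ray(s,x/5+249.6,y/5+144.6); t=lambda x,y:ray(T,x/2.4+154.7,y/2.4+159.7)
print("die FL",tri(w(455,106),t(648,132)),"die BL",tri(w(231,118),t(665,179)),"pad FL",tri(w(640,82),t(627,97)),"pad BR",tri(w(100,503),t(766,186)),"pad FR",tri(w(620,508),t(722,62)))
cv2.imwrite("pics/t1c.png",cv2.resize(T["img"][175:255,410:480],None,fx=7,fy=7,interpolation=cv2.INTER_CUBIC))
E
```

```text
pad [[501.5, -241.1], [612.8, -208.6], [641.1, -298.9], [528.5, -332.5]] c [ 571.  -270.3] len [115.9  94.6 117.5  95.3] ang [  16.3  -72.6 -163.4  106.5]
die [[534.1, -237.9], [575.3, -222.7], [606.5, -307.3], [565.6, -322.1]] c [ 570.4 -272.5] len [43.9 90.2 43.5 89.9] ang [  20.3  -69.8 -160.1  110.5]
block [[546.2, -260.6], [581.3, -249.7], [591.9, -285.3], [555.8, -295.4]] c [ 568.8 -272.8] len [36.8 37.1 37.5 36.1] ang [  17.3  -73.4 -164.4  105.4]
die FL (array([ 575.3, -223.4,   36.9]), np.float64(1.1)) die BL (array([ 533.7, -239.5,   28.9]), np.float64(0.4)) pad FL (array([ 609.7, -208.3,   26.6]), np.float64(2.8)) pad BR (array([ 528.4, -333.9,   15.3]), np.float64(0.7)) pad FR (array([ 647.4, -305.7,   -5.8]), np.float64(0.5))
```

Sizes and heights agree with the text. Pad centre is (571,-270) at yaw 16.5°, die (570,-272) at 20.2°, block (569,-273) at 17°. I'll grasp the block.

Emit:
servo_tool(moves=[{"wx": 0,"wy": 0,"wz": 0,"tx": -1,"ty": -1,"tz": 40,"grip": 0.4},{"wx": 0,"wy": 0,"wz": 0,"tx": -1,"ty": -1,"tz": 80,"grip": 0.4},{"wx": 0,"wy": 0,"wz": 0,"tx": -1,"ty": -1,"tz": 120,"grip": 0.4},{"wx": 0,"wy": 0,"wz": 0,"tx": -1,"ty": -1,"tz": 155,"grip": 0.4},{"wx": 0,"wy": 0,"wz": 0,"tx": -1,"ty": -1,"tz": 175,"grip": 0.4}], grip_force=60)

```text
t: 2.32
ee_pos: [566.2, -272.7, 52.5]
ee_rot: [-3.137, -0.004, 1.869]
force: [-0.6, 0.6, 0.3]
finger_gap: 60.0
gripper_force: 0.0
```

Emit:
servo_tool(moves=[{"wx": 0,"wy": 0,"wz": 0,"tx": 0,"ty": 0,"tz": 8,"grip": 0.4},{"wx": 0,"wy": 0,"wz": 0,"tx": 0,"ty": 0,"tz": 12,"grip": 0.4},{"wx": 0,"wy": 0,"wz": 0,"tx": 0,"ty": 0,"tz": 12,"grip": -1},{"wx": 0,"wy": 0,"wz": 0,"tx": 0,"ty": 0,"tz": 12,"grip": -1},{"wx": 0,"wy": 0,"wz": 0,"tx": 0,"ty": 0,"tz": 12,"grip": -1}])

```text
t: 2.73
ee_pos: [570.5, -273.6, 46.4]
ee_rot: [3.139, 0.003, 1.871]
force: [2.0, -0.4, -0.8]
finger_gap: 37.1
gripper_force: 61.5
```

Emit:
servo_tool(moves=[{"wx": 0,"wy": 0,"wz": 0,"tx": 0,"ty": 0,"tz": 0,"grip": -1},{"wx": 0,"wy": 0,"wz": 0,"tx": 0,"ty": 0,"tz": 0,"grip": -1},{"wx": 0,"wy": 0,"wz": 0,"tx": 0,"ty": 0,"tz": 0,"grip": -1}])

```text
t: 2.98
ee_pos: [570.5, -273.6, 46.3]
ee_rot: [3.139, 0.003, 1.872]
force: [-1.3, -1.8, 6.1]
finger_gap: 37.0
gripper_force: 62.3
```

```bash
python3 p.py 569 -273 110 1.87 430 0 80 1.57; python3 w.py w3
```

```text
t 2.98 [570.544, -273.596, 46.321, 1.872] [3.139e+00 3.000e-03 1.872e+00] gap 37.0 F [-1.3 -1.8  6.1] j6 -0.77
tx 1.0 ty -1.3 tz -63.7 wz 0.1
-- at [569.0, -273.0, 110.0, 1.87]
tx 150.9 ty -26.2 tz 15.0 wz 8.6
tx 145.3 ty -48.4 tz 15.0 wz 8.6
-- at [430.0, 0.0, 80.0, 1.57]
```

View pics/w3.png

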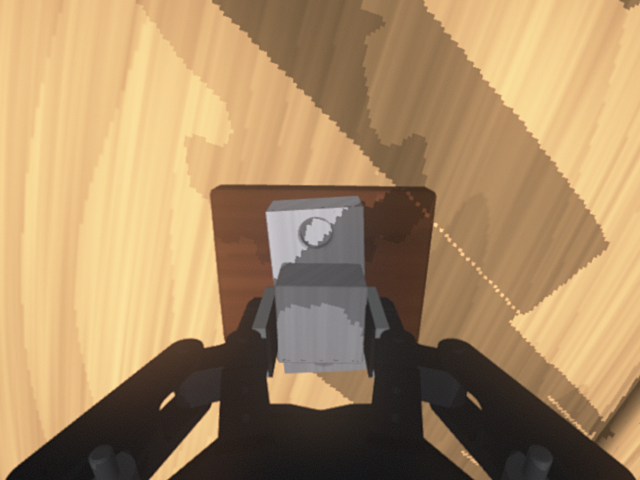

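The block is held between the pads (gap 37). I'll lift it and carry it to (430,0).

Emit:
servo_tool(moves=[{"wx": 0,"wy": 0,"wz": 0,"tx": 0,"ty": 0,"tz": -15,"grip": -1},{"wx": 0,"wy": 0,"wz": 0,"tx": 0,"ty": 0,"tz": -40,"grip": -1},{"wx": 0,"wy": 0,"wz": 0,"tx": 0,"ty": 0,"tz": -70,"grip": -1},{"wx": 0,"wy": 0,"wz": 0,"tx": 10,"ty": 0,"tz": -80,"grip": -1}])

```text
t: 3.37
ee_pos: [569.0, -265.1, 128.2]
ee_rot: [3.136, 0.006, 1.87]
force: [1.5, -0.4, -2.0]
finger_gap: 36.5
gripper_force: 61.3
```

Emit:
servo_tool(moves=[{"wx": 0,"wy": 0,"wz": 1.7,"tx": 29,"ty": -5,"tz": 0,"grip": -1},{"wx": 0,"wy": 0,"wz": 3.4,"tx": 58,"ty": -10,"tz": 0,"grip": -1},{"wx": 0,"wy": 0,"wz": 5,"tx": 88,"ty": -15,"tz": 0,"grip": -1},{"wx": 0,"wy": 0,"wz": 6.8,"tx": 117,"ty": -21,"tz": 0,"grip": -1},{"wx": 0,"wy": 0,"wz": 8.6,"tx": 146,"ty": -26,"tz": 0,"grip": -1}])

```text
t: 3.78
ee_pos: [496.4, -129.4, 123.4]
ee_rot: [-3.14, -0.001, 1.72]
force: [0.2, 0.2, -3.0]
finger_gap: 36.8
gripper_force: 61.1
```

Emit:
servo_tool(moves=[{"wx": 0,"wy": 0,"wz": 1.7,"tx": 28,"ty": -9,"tz": 0,"grip": -1},{"wx": 0,"wy": 0,"wz": 3.4,"tx": 56,"ty": -18,"tz": 0,"grip": -1},{"wx": 0,"wy": 0,"wz": 5,"tx": 84,"ty": -28,"tz": 0,"grip": -1},{"wx": 0,"wy": 0,"wz": 6.8,"tx": 112,"ty": -38,"tz": 0,"grip": -1},{"wx": 0,"wy": 0,"wz": 8.6,"tx": 140,"ty": -47,"tz": 0,"grip": -1}])

```text
t: 4.2
ee_pos: [428.7, 1.5, 123.6]
ee_rot: [-3.14, -0.0, 1.57]
force: [0.0, -0.5, -2.7]
finger_gap: 37.2
gripper_force: 61.0
```

Emit:
servo_tool(moves=[{"wx": 0,"wy": 0,"wz": 0,"tx": 0,"ty": 0,"tz": 25,"grip": -1},{"wx": 0,"wy": 0,"wz": 0,"tx": 0,"ty": 0,"tz": 60,"grip": -1},{"wx": 0,"wy": 0,"wz": 0,"tx": 0,"ty": 0,"tz": 90,"grip": -1},{"wx": 0,"wy": 0,"wz": 0,"tx": 0,"ty": 0,"tz": 100,"grip": -1},{"wx": 0,"wy": 0,"wz": 0,"tx": 0,"ty": 0,"tz": 100,"grip": -1}])

```text
t: 4.62
ee_pos: [427.6, 0.6, 21.6]
ee_rot: [-3.134, -0.0, 1.572]
force: [0.1, 0.4, -2.3]
finger_gap: 36.8
gripper_force: 61.2
```

Emit:
servo_tool(moves=[{"wx": 0,"wy": 0,"wz": 0,"tx": 0,"ty": 0,"tz": 8,"grip": -1},{"wx": 0,"wy": 0,"wz": 0,"tx": 0,"ty": 0,"tz": 14,"grip": -1},{"wx": 0,"wy": 0,"wz": 0,"tx": 0,"ty": 0,"tz": 16,"grip": -1},{"wx": 0,"wy": 0,"wz": 0,"tx": 0,"ty": 0,"tz": 17,"grip": -1},{"wx": 0,"wy": 0,"wz": 0,"tx": 0,"ty": 0,"tz": 17,"grip": -1}])

```text
t: 5.03
ee_pos: [431.3, -0.2, 7.6]
ee_rot: [3.141, 0.0, 1.571]
force: [0.4, 0.2, -2.2]
finger_gap: 37.1
gripper_force: 61.3
```

Emit:
servo_tool(moves=[{"wx": 0,"wy": 0,"wz": 0,"tx": 0,"ty": 0,"tz": 1.5,"grip": -1},{"wx": 0,"wy": 0,"wz": 0,"tx": 0,"ty": 0,"tz": 3,"grip": -1},{"wx": 0,"wy": 0,"wz": 0,"tx": 0,"ty": 0,"tz": 3.5,"grip": -1},{"wx": 0,"wy": 0,"wz": 0,"tx": 0,"ty": 0,"tz": 3.5,"grip": -1}])

```text
t: 5.37
ee_pos: [431.4, -0.2, 4.3]
ee_rot: [3.141, 0.0, 1.571]
force: [-1.1, -0.1, 3.2]
finger_gap: 36.8
gripper_force: 62.0
```

The block is on the bench. I'll release, rise and return for the plate.

Emit:
servo_tool(moves=[{"wx": 0,"wy": 0,"wz": 0,"tx": 0,"ty": 0,"tz": 0,"grip": 0.4},{"wx": 0,"wy": 0,"wz": 0,"tx": 0,"ty": 0,"tz": 0,"grip": 0.4},{"wx": 0,"wy": 0,"wz": 0,"tx": 0,"ty": 0,"tz": 0,"grip": 0.4},{"wx": 0,"wy": 0,"wz": 0,"tx": 0,"ty": 0,"tz": 0,"grip": 0.4}])

```text
t: 5.7
ee_pos: [431.2, -0.1, 3.8]
ee_rot: [3.141, 0.0, 1.571]
force: [1.5, -0.4, -0.5]
finger_gap: 59.7
gripper_force: 0.0
```

Emit:
servo_tool(moves=[{"wx": 0,"wy": 0,"wz": 0,"tx": 0,"ty": 0,"tz": -20,"grip": 0.4},{"wx": 0,"wy": 0,"wz": 0,"tx": 0,"ty": 0,"tz": -55,"grip": 0.4},{"wx": 0,"wy": 0,"wz": 0,"tx": 0,"ty": 0,"tz": -95,"grip": 0.4},{"wx": 0,"wy": 0,"wz": 0,"tx": 0,"ty": 0,"tz": -126,"grip": 0.4},{"wx": 0,"wy": 0,"wz": 0,"tx": 0,"ty": 0,"tz": -126,"grip": 0.4}])

```text
t: 6.12
ee_pos: [435.1, -0.2, 135.4]
ee_rot: [3.129, 0.0, 1.571]
force: [0.7, 0.2, 0.2]
finger_gap: 60.0
gripper_force: 0.0
```

```bash
python3 p.py 570.5 -272.5 130 1.923; python3 w.py w4
```

```text
t 6.12 [435.119, -0.216, 135.447, 1.571] [3.129 0.    1.571] gap 60.0 F [0.7 0.2 0.2] j6 -0.03
tx -136.2 ty 67.6 tz 2.7 wz -10.1
tx -145.9 ty 42.8 tz 2.7 wz -10.1
-- at [570.5, -272.5, 130.0, 1.92]
```

Emit:
servo_tool(moves=[{"wx": 0,"wy": 0,"wz": -2,"tx": -27,"ty": 14,"tz": 0,"grip": 0.4},{"wx": 0,"wy": 0,"wz": -4,"tx": -54,"ty": 28,"tz": 0,"grip": 0.4},{"wx": 0,"wy": 0,"wz": -6,"tx": -82,"ty": 42,"tz": 0,"grip": 0.4},{"wx": 0,"wy": 0,"wz": -8,"tx": -109,"ty": 56,"tz": 0,"grip": 0.4},{"wx": 0,"wy": 0,"wz": -10,"tx": -136,"ty": 70,"tz": 0,"grip": 0.4}])

```text
t: 6.58
ee_pos: [500.5, -137.2, 128.0]
ee_rot: [-3.139, -0.001, 1.748]
force: [0.5, 0.7, -0.5]
finger_gap: 59.6
gripper_force: 0.0
```

Emit:
servo_tool(moves=[{"wx": 0,"wy": 0,"wz": -2,"tx": -29,"ty": 9,"tz": 0,"grip": 0.4},{"wx": 0,"wy": 0,"wz": -4,"tx": -58,"ty": 18,"tz": 0,"grip": 0.4},{"wx": 0,"wy": 0,"wz": -6,"tx": -87,"ty": 27,"tz": 0,"grip": 0.4},{"wx": 0,"wy": 0,"wz": -8,"tx": -117,"ty": 36,"tz": 0,"grip": 0.4},{"wx": 0,"wy": 0,"wz": -10,"tx": -146,"ty": 45,"tz": 0,"grip": 0.4}])

```text
t: 7.0
ee_pos: [570.4, -273.1, 127.5]
ee_rot: [-3.139, -0.003, 1.922]
force: [0.4, 0.1, 0.1]
finger_gap: 60.3
gripper_force: 0.0
```

Emit:
servo_tool(moves=[{"wx": 0,"wy": 0,"wz": 0,"tx": 0,"ty": 0,"tz": 0,"grip": 0.4},{"wx": 0,"wy": 0,"wz": 0,"tx": 0,"ty": 0,"tz": 0,"grip": 0.4},{"wx": 0,"wy": 0,"wz": 0,"tx": 0,"ty": 0,"tz": 0,"grip": 0.4},{"wx": 0,"wy": 0,"wz": 0,"tx": 0,"ty": 0,"tz": 0,"grip": 0.4}])

```text
t: 7.33
ee_pos: [569.8, -270.7, 128.8]
ee_rot: [-3.14, -0.002, 1.921]
force: [-0.5, -0.2, 0.1]
finger_gap: 59.7
gripper_force: 0.0
```

```bash
python3 w.py w5; python3 - <<'E'
from h import *
import pickle
s=pickle.load(open("w5.pkl","rb")); im=s["img"]; hsv=cv2.cvtColor(im,cv2.COLOR_BGR2HSV)
c=proj(s,[570.5,-272.5,42]).astype(int); print("pred",c)
gm=((hsv[...,1]<50)&(im.max(2)>85)).astype(np.uint8); gm=cv2.morphologyEx(gm,cv2.MORPH_OPEN,np.ones((3,3)))
q=np.zeros_like(gm); a,b=c-[75,130]; x,y=c+[75,130]; q[max(b,0):y,max(a,0):x]=gm[max(b,0):y,max(a,0):x]
C=max(cv2.findContours(q,0,2)[0],key=cv2.contourArea); B=cv2.boxPoints(cv2.minAreaRect(C)); P=np.array([onz(s,*p,42)[:2] for p in B]); print(B.round(),P.tolist(),P.mean(0),np.linalg.norm(P-np.roll(P,1,0),axis=1))
cv2.drawContours(im,[B.astype(int)],0,(0,0,255),1); cv2.imwrite("pics/w5b.png",im)
E
python3 p.py 570.5 -272.5 130 1.923
```

```text
pred [320 246]
[[288. 181.]
 [351. 181.]
 [351. 301.]
 [288. 301.]] [[533.3, -235.0], [573.8, -220.2], [608.0, -306.1], [562.3, -322.8]] [ 569.35  -271.025] [92.46534486 43.11948515 92.45782822 48.65572936]
t 7.38 [570.047, -270.732, 129.253, 1.921] [-3.140e+00 -1.000e-03  1.921e+00] gap 59.9 F [ 0.4 -0.4 -0.2] j6 -0.81
tx -1.8 ty -0.2 tz -0.7 wz -0.1
-- at [570.5, -272.5, 130.0, 1.92]
```

View pics/w5b.png

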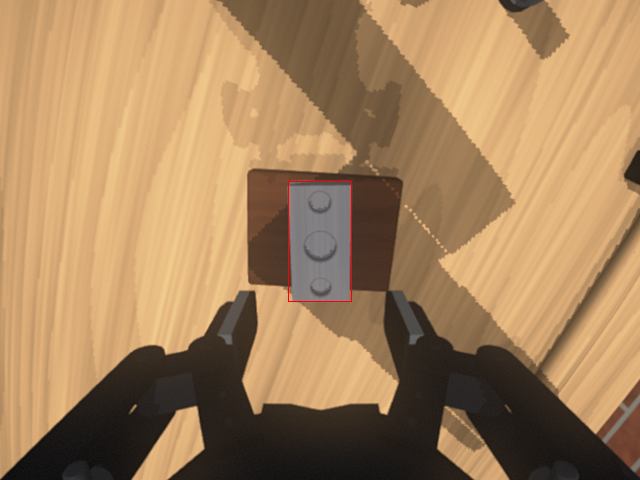

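The plate lies square to the fingers, its centre hollow at (320,246), as predicted. I'll descend and grip.

Emit:
servo_tool(moves=[{"wx": 0,"wy": 0,"wz": 0,"tx": -1.5,"ty": 0,"tz": 30,"grip": 0.4},{"wx": 0,"wy": 0,"wz": 0,"tx": -1.5,"ty": 0,"tz": 60,"grip": 0.4},{"wx": 0,"wy": 0,"wz": 0,"tx": -1.5,"ty": 0,"tz": 85,"grip": 0.4},{"wx": 0,"wy": 0,"wz": 0,"tx": -1.5,"ty": 0,"tz": 98,"grip": 0.4},{"wx": 0,"wy": 0,"wz": 0,"tx": -1.5,"ty": 0,"tz": 105,"grip": 0.4}], grip_force=90)

```text
t: 7.8
ee_pos: [569.7, -271.7, 22.6]
ee_rot: [-3.139, -0.003, 1.921]
force: [-0.8, 0.8, -0.4]
finger_gap: 59.9
gripper_force: 0.0
```

Emit:
servo_tool(moves=[{"wx": 0,"wy": 0,"wz": 0,"tx": 0,"ty": 0,"tz": 4,"grip": 0.4},{"wx": 0,"wy": 0,"wz": 0,"tx": 0,"ty": 0,"tz": 4,"grip": 0.4},{"wx": 0,"wy": 0,"wz": 0,"tx": 0,"ty": 0,"tz": 4,"grip": -1},{"wx": 0,"wy": 0,"wz": 0,"tx": 0,"ty": 0,"tz": 4,"grip": -1},{"wx": 0,"wy": 0,"wz": 0,"tx": 0,"ty": 0,"tz": 4,"grip": -1}])

```text
t: 8.22
ee_pos: [571.6, -273.7, 22.7]
ee_rot: [3.141, 0.001, 1.921]
force: [-2.7, 0.4, 6.8]
finger_gap: 42.1
gripper_force: 93.7
```

Emit:
servo_tool(moves=[{"wx": 0,"wy": 0,"wz": 0,"tx": 0,"ty": 0,"tz": 0,"grip": -1},{"wx": 0,"wy": 0,"wz": 0,"tx": 0,"ty": 0,"tz": 0,"grip": -1},{"wx": 0,"wy": 0,"wz": 0,"tx": 0,"ty": 0,"tz": 0,"grip": -1}])

```text
t: 8.47
ee_pos: [571.5, -273.7, 22.7]
ee_rot: [3.141, 0.001, 1.921]
force: [-2.5, 0.4, 5.8]
finger_gap: 41.8
gripper_force: 93.7
```

Emit:
servo_tool(moves=[{"wx": 0,"wy": 0,"wz": 0,"tx": 0,"ty": 0,"tz": -15,"grip": -1},{"wx": 0,"wy": 0,"wz": 0,"tx": 0,"ty": 0,"tz": -45,"grip": -1},{"wx": 0,"wy": 0,"wz": 0,"tx": 0,"ty": 0,"tz": -80,"grip": -1},{"wx": 0,"wy": 0,"wz": 0,"tx": 0,"ty": 0,"tz": -120,"grip": -1},{"wx": 0,"wy": 0,"wz": 0,"tx": 0,"ty": 0,"tz": -155,"grip": -1}])

```text
t: 8.88
ee_pos: [570.9, -273.1, 177.0]
ee_rot: [-3.141, -0.001, 1.92]
force: [1.1, -1.4, -6.4]
finger_gap: 42.3
gripper_force: 93.4
```

Emit:
servo_tool(moves=[{"wx": 0,"wy": 0,"wz": 0,"tx": 0,"ty": 0,"tz": -20,"grip": -1},{"wx": 0,"wy": 0,"wz": 0,"tx": 0,"ty": 0,"tz": -20,"grip": -1},{"wx": 0,"wy": 0,"wz": 0,"tx": 0,"ty": 0,"tz": -20,"grip": -1}])

```text
t: 9.13
ee_pos: [571.2, -273.3, 195.7]
ee_rot: [3.141, 0.001, 1.92]
force: [-0.6, -0.2, -7.4]
finger_gap: 42.2
gripper_force: 93.4
```

```bash
python3 p.py 551 256 200 1.72
```

```text
t 9.13 [571.155, -273.284, 195.724, 1.92] [3.141e+00 1.000e-03 1.920e+00] gap 42.2 F [-0.6 -0.2 -7.4] j6 -0.81
tx 168.1 ty 54.1 tz -1.4 wz 3.8
tx 171.3 ty 42.8 tz -1.4 wz 3.8
tx 173.8 ty 31.2 tz -1.4 wz 3.8
-- at [551.0, 256.0, 200.0, 1.72]
```

Emit:
servo_tool(moves=[{"wx": 0,"wy": 0,"wz": 0.8,"tx": 33.6,"ty": 10.8,"tz": 0,"grip": -1},{"wx": 0,"wy": 0,"wz": 1.6,"tx": 67.2,"ty": 21.6,"tz": 0,"grip": -1},{"wx": 0,"wy": 0,"wz": 2.3,"tx": 101,"ty": 32.4,"tz": 0,"grip": -1},{"wx": 0,"wy": 0,"wz": 3,"tx": 134.5,"ty": 43,"tz": 0,"grip": -1},{"wx": 0,"wy": 0,"wz": 3.8,"tx": 168,"ty": 54,"tz": 0,"grip": -1}])

```text
t: 9.55
ee_pos: [562.1, -95.2, 192.0]
ee_rot: [-3.135, -0.003, 1.853]
force: [0.3, -0.4, -7.4]
finger_gap: 42.0
gripper_force: 93.3
```

Emit:
servo_tool(moves=[{"wx": 0,"wy": 0,"wz": 0.8,"tx": 34.3,"ty": 8.6,"tz": 0,"grip": -1},{"wx": 0,"wy": 0,"wz": 1.6,"tx": 68.5,"ty": 17,"tz": 0,"grip": -1},{"wx": 0,"wy": 0,"wz": 2.3,"tx": 102.8,"ty": 25.7,"tz": 0,"grip": -1},{"wx": 0,"wy": 0,"wz": 3,"tx": 137,"ty": 34.2,"tz": 0,"grip": -1},{"wx": 0,"wy": 0,"wz": 3.8,"tx": 171,"ty": 43,"tz": 0,"grip": -1}])

```text
t: 9.97
ee_pos: [555.6, 80.6, 192.1]
ee_rot: [-3.135, -0.001, 1.787]
force: [0.0, 0.1, -7.3]
finger_gap: 42.0
gripper_force: 93.3
```

Emit:
servo_tool(moves=[{"wx": 0,"wy": 0,"wz": 0.8,"tx": 34.8,"ty": 6.2,"tz": 0,"grip": -1},{"wx": 0,"wy": 0,"wz": 1.6,"tx": 69.5,"ty": 12.4,"tz": 0,"grip": -1},{"wx": 0,"wy": 0,"wz": 2.3,"tx": 104,"ty": 18.6,"tz": 0,"grip": -1},{"wx": 0,"wy": 0,"wz": 3,"tx": 139,"ty": 24.8,"tz": 0,"grip": -1},{"wx": 0,"wy": 0,"wz": 3.8,"tx": 174,"ty": 31,"tz": 0,"grip": -1}])

```text
t: 10.38
ee_pos: [548.7, 256.7, 191.8]
ee_rot: [-3.135, 0.002, 1.721]
force: [-0.3, 0.0, -6.5]
finger_gap: 42.2
gripper_force: 93.3
```

Emit:
servo_tool(moves=[{"wx": 0,"wy": 0,"wz": 0,"tx": 0,"ty": 0,"tz": 0,"grip": -1},{"wx": 0,"wy": 0,"wz": 0,"tx": 0,"ty": 0,"tz": 0,"grip": -1},{"wx": 0,"wy": 0,"wz": 0,"tx": 0,"ty": 0,"tz": 0,"grip": -1}])

```text
t: 10.63
ee_pos: [549.4, 255.0, 192.7]
ee_rot: [-3.136, 0.002, 1.722]
force: [-0.1, -0.5, -6.6]
finger_gap: 42.1
gripper_force: 93.3
```

```bash
python3 w.py w6; python3 p.py 551 256 140 1.72
```

```text
t 10.68 [549.761, 254.522, 193.335, 1.721] [-3.137e+00  2.000e-03  1.721e+00] gap 42.1 F [-0.5 -0.2 -7. ] j6 0.26
tx 1.3 ty 1.4 tz 53.3 wz 0.1
-- at [551.0, 256.0, 140.0, 1.72]
```

View pics/w6.png

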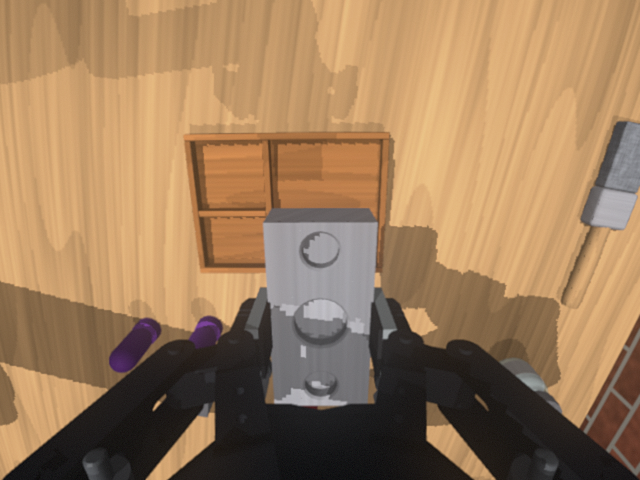

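The caddy corners (z 22) are BL (186,135), FL (390,132), BR (202,272) and FR about (382,270). The divider T is at (268,213).

```bash
python3 - <<'E'
from h import *
import pickle
s=pickle.load(open("w6.pkl","rb"))
for n,p in dict(BL=(186,135),FL=(390,132),BR=(202,272),FR=(382,270)).items(): print(n,onz(s,*p,22))
P={n:onz(s,*p,22)[:2] for n,p in dict(BL=(186,135),FL=(390,132),BR=(202,272)).items()}
c=(P["FL"]+P["BR"])/2; e=P["FL"]-P["BL"]; g=P["BL"]-P["BR"]
print("c",c,"x len",np.linalg.norm(e),np.arctan2(e[1],e[0]),"y len",np.linalg.norm(g),np.arctan2(-g[0],g[1]))
T=snapshot("top")
for n,w,t in [("BL",(186,135),(46,325)),("FL",(390,132),(17,116)),("BR",(202,272),(202,297))]: print(n,tri(ray(s,*w),ray(T,t[0]/2.4+154.7,t[1]/2.4+159.7)))
for yaw in (.15,.17):
  Rm=R.from_euler('z',yaw).as_matrix()[:2,:2]
  for n,p in dict(die=(36,0),L=(-55,30),S=(-55,-36)).items(): print(yaw,n,(c+Rm@p).round(1), proj(s,[*(c+Rm@p),8]))
E
```

```text
BL [416.3 310.5  22. ]
FL [598.6 340.3  22. ]
BR [436.8 176.1  22. ]
FR [619.3 206.9  22. ]
c [517.7 258.2] x len 184.71959831052038 0.16203369994957945 y len 135.95444089841274 0.1513631195082963
BL (array([410.7, 309.5,   8.1]), np.float64(0.5))
FL (array([599.7, 340.4,   8.6]), np.float64(2.9))
BR (array([433.9, 171.2,  12.6]), np.float64(0.4))
0.15 die [553.3 263.6] [326.6 203.5]
0.15 L [458.8 279.6] [233.6 173.3]
0.15 S [468.7 214.4] [238.5 237.4]
0.17 die [553.2 264.3] [326.6 202.8]
0.17 L [458.4 278.5] [233.  174.4]
0.17 S [469.6 213.4] [239.3 238.4]
```

Emit:
servo_tool(moves=[{"wx": 0,"wy": 0,"wz": 0,"tx": 4.5,"ty": 3.5,"tz": 35,"grip": -1},{"wx": 0,"wy": 0,"wz": 0,"tx": 4.5,"ty": 3.5,"tz": 75,"grip": -1},{"wx": 0,"wy": 0,"wz": 0,"tx": 4.5,"ty": 3.5,"tz": 115,"grip": -1},{"wx": 0,"wy": 0,"wz": 0,"tx": 4.5,"ty": 3.5,"tz": 140,"grip": -1},{"wx": 0,"wy": 0,"wz": 0,"tx": 4.5,"ty": 3.5,"tz": 150,"grip": -1}])

```text
t: 11.15
ee_pos: [550.6, 257.8, 40.9]
ee_rot: [-3.132, 0.003, 1.72]
force: [-0.2, -1.3, -7.0]
finger_gap: 42.2
gripper_force: 93.4
```

Emit:
servo_tool(moves=[{"wx": 0,"wy": 0,"wz": 0,"tx": 0,"ty": 0,"tz": 6,"grip": -1},{"wx": 0,"wy": 0,"wz": 0,"tx": 0,"ty": 0,"tz": 12,"grip": -1},{"wx": 0,"wy": 0,"wz": 0,"tx": 0,"ty": 0,"tz": 18,"grip": -1},{"wx": 0,"wy": 0,"wz": 0,"tx": 0,"ty": 0,"tz": 22,"grip": -1},{"wx": 0,"wy": 0,"wz": 0,"tx": 0,"ty": 0,"tz": 22,"grip": -1}])

```text
t: 11.57
ee_pos: [553.9, 260.7, 24.1]
ee_rot: [3.141, -0.0, 1.721]
force: [-0.9, -0.1, -6.7]
finger_gap: 41.9
gripper_force: 93.4
```

```bash
python3 p.py 552.5 260 12.7 1.725
```

```text
t 11.57 [553.942, 260.693, 24.144, 1.721] [ 3.141 -0.     1.721] gap 41.9 F [-0.9 -0.1 -6.7] j6 0.27
tx -0.5 ty -1.5 tz 11.4 wz -0.2
-- at [552.5, 260.0, 12.7, 1.72]
```

Emit:
servo_tool(moves=[{"wx": 0,"wy": 0,"wz": 0,"tx": 0,"ty": -1,"tz": 4,"grip": -1},{"wx": 0,"wy": 0,"wz": 0,"tx": 0,"ty": -1,"tz": 8,"grip": -1},{"wx": 0,"wy": 0,"wz": 0,"tx": 0,"ty": -1,"tz": 10.5,"grip": -1},{"wx": 0,"wy": 0,"wz": 0,"tx": 0,"ty": -1,"tz": 10.5,"grip": -1},{"wx": 0,"wy": 0,"wz": 0,"tx": 0,"ty": -1,"tz": 10.5,"grip": -1}])

```text
t: 11.98
ee_pos: [552.6, 260.5, 13.2]
ee_rot: [-3.141, 0.0, 1.722]
force: [-0.5, 0.1, -6.3]
finger_gap: 42.2
gripper_force: 93.7
```

Emit:
servo_tool(moves=[{"wx": 0,"wy": 0,"wz": 0,"tx": 0,"ty": 0,"tz": 0.5,"grip": -1},{"wx": 0,"wy": 0,"wz": 0,"tx": 0,"ty": 0,"tz": 1,"grip": -1},{"wx": 0,"wy": 0,"wz": 0,"tx": 0,"ty": 0,"tz": 1.5,"grip": -1},{"wx": 0,"wy": 0,"wz": 0,"tx": 0,"ty": 0,"tz": 1.5,"grip": -1}])

```text
t: 12.32
ee_pos: [552.9, 260.6, 12.7]
ee_rot: [3.141, -0.0, 1.721]
force: [-2.2, -1.3, 0.9]
finger_gap: 42.2
gripper_force: 94.5
```

The plate has touched the floor. I'll release, rise and go over the large round stake.

Emit:
servo_tool(moves=[{"wx": 0,"wy": 0,"wz": 0,"tx": 0,"ty": 0,"tz": 0,"grip": 0.3},{"wx": 0,"wy": 0,"wz": 0,"tx": 0,"ty": 0,"tz": 0,"grip": 0.3},{"wx": 0,"wy": 0,"wz": 0,"tx": 0,"ty": 0,"tz": 0,"grip": 0.3}], grip_force=60)

```text
t: 12.57
ee_pos: [553.5, 260.8, 12.4]
ee_rot: [3.139, -0.0, 1.721]
force: [0.5, 0.0, -0.1]
finger_gap: 55.5
gripper_force: 0.0
```

Emit:
servo_tool(moves=[{"wx": 0,"wy": 0,"wz": 0,"tx": 0,"ty": 0,"tz": -20,"grip": 0.3},{"wx": 0,"wy": 0,"wz": 0,"tx": 0,"ty": 0,"tz": -55,"grip": 0.3},{"wx": 0,"wy": 0,"wz": 0,"tx": 0,"ty": 0,"tz": -95,"grip": 0.4},{"wx": 0,"wy": 0,"wz": 0,"tx": 0,"ty": 0,"tz": -135,"grip": 0.4},{"wx": 0,"wy": 0,"wz": 0,"tx": 0,"ty": 0,"tz": -175,"grip": 0.4}])

```text
t: 12.98
ee_pos: [552.6, 260.5, 188.9]
ee_rot: [3.141, -0.0, 1.721]
force: [1.9, 0.3, -0.3]
finger_gap: 59.8
gripper_force: 0.0
```

Emit:
servo_tool(moves=[{"wx": 0,"wy": 0,"wz": 0,"tx": 0,"ty": 0,"tz": 0,"grip": 0.4},{"wx": 0,"wy": 0,"wz": 0,"tx": 0,"ty": 0,"tz": 0,"grip": 0.4}])

```text
t: 13.15
ee_pos: [554.4, 261.3, 190.3]
ee_rot: [3.134, -0.002, 1.721]
force: [-0.1, 0.3, -0.2]
finger_gap: 59.7
gripper_force: 0.0
```

```bash
python3 p.py 538 -58 188 1.72
```

```text
t 13.15 [554.35, 261.265, 190.329, 1.721] [ 3.134e+00 -2.000e-03  1.721e+00] gap 59.7 F [-0.1  0.3 -0.2] j6 0.27
tx -156.6 ty -32.0 tz 1.2 wz 0.0
tx -156.6 ty -31.9 tz 1.2 wz 0.0
-- at [538.0, -58.0, 188.0, 1.72]
```

Emit:
servo_tool(moves=[{"wx": 0,"wy": 0,"wz": 0,"tx": -31,"ty": -6.4,"tz": 0,"grip": 0.4},{"wx": 0,"wy": 0,"wz": 0,"tx": -63,"ty": -12.8,"tz": 0,"grip": 0.4},{"wx": 0,"wy": 0,"wz": 0,"tx": -94,"ty": -19,"tz": 0,"grip": 0.4},{"wx": 0,"wy": 0,"wz": 0,"tx": -125,"ty": -25.5,"tz": 0,"grip": 0.4},{"wx": 0,"wy": 0,"wz": 0,"tx": -156,"ty": -32,"tz": 0,"grip": 0.4}])

```text
t: 13.57
ee_pos: [543.3, 100.0, 185.2]
ee_rot: [-3.139, 0.0, 1.722]
force: [-0.2, -0.4, -0.0]
finger_gap: 59.6
gripper_force: 0.0
```

Emit:
servo_tool(moves=[{"wx": 0,"wy": 0,"wz": 0,"tx": -31,"ty": -6.4,"tz": 0,"grip": 0.4},{"wx": 0,"wy": 0,"wz": 0,"tx": -63,"ty": -12.8,"tz": 0,"grip": 0.4},{"wx": 0,"wy": 0,"wz": 0,"tx": -94,"ty": -19,"tz": 0,"grip": 0.4},{"wx": 0,"wy": 0,"wz": 0,"tx": -125,"ty": -25.5,"tz": 0,"grip": 0.4},{"wx": 0,"wy": 0,"wz": 0,"tx": -156,"ty": -32,"tz": 0,"grip": 0.4}])

```text
t: 13.98
ee_pos: [535.1, -59.0, 185.3]
ee_rot: [-3.139, -0.001, 1.721]
force: [0.6, 0.5, -0.2]
finger_gap: 59.4
gripper_force: 0.0
```

Emit:
servo_tool(moves=[{"wx": 0,"wy": 0,"wz": 0,"tx": 0,"ty": 0,"tz": 0,"grip": 0.4},{"wx": 0,"wy": 0,"wz": 0,"tx": 0,"ty": 0,"tz": 0,"grip": 0.4},{"wx": 0,"wy": 0,"wz": 0,"tx": 0,"ty": 0,"tz": 0,"grip": 0.4}])

```text
t: 14.23
ee_pos: [535.7, -57.2, 185.8]
ee_rot: [-3.14, -0.001, 1.721]
force: [0.4, 0.9, -0.7]
finger_gap: 59.7
gripper_force: 0.0
```

```bash
python3 w.py w7; python3 p.py 538 -58 188 1.72
```

```text
t 14.28 [535.847, -56.729, 185.986, 1.722] [-3.140e+00 -1.000e-03  1.722e+00] gap 59.7 F [0.1 1.2 0.2] j6 -0.28
tx -1.6 ty 1.9 tz -2.0 wz 0.1
-- at [538.0, -58.0, 188.0, 1.72]
```

View pics/w7.png

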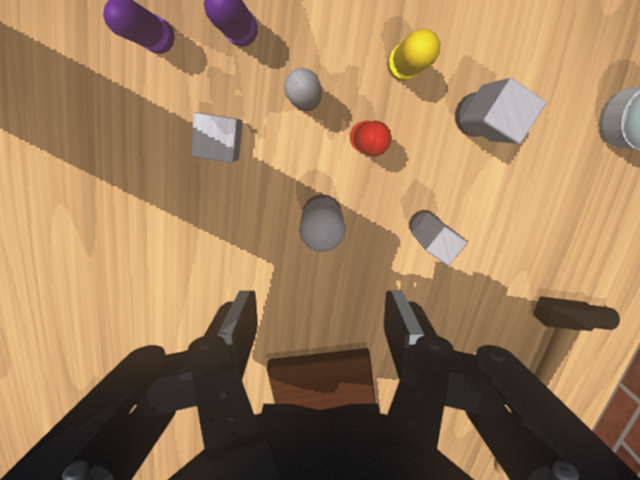

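The large stake's head circle is centred at about (322,228), the small one's at about (302,88), and the block is at (216,137). The red stake (371,138) and yellow stake (415,52) are the decoys.

```bash
python3 - <<'E'
from h import *
import pickle
s=pickle.load(open("w7.pkl","rb")); T=snapshot("top")
print("large z56 wrist",onz(s,322.5,228.5,56),"small z56",onz(s,302,87.5,56))
print("red top z65",onz(s,374,139,60),"yellow",onz(s,421,47,60),"purple",onz(s,222,5,60))
print("block top z26",[onz(s,*p,26)[:2].tolist() for p in [(198,113),(243,119),(237,162),(192,156)]])
for n,w,t in [("L",(322.5,228.5),(348.5,232.6)),("S",(302,87.5),(295.8,248.6))]: print(n,tri(ray(s,*w),ray(T,*t)))
hsv=cv2.cvtColor(T["img"],cv2.COLOR_BGR2HSV); m=((hsv[...,1]<60)&(T["img"].max(2)>55)).astype(np.uint8)
for n,c in [("L",(348,233)),("S",(296,249))]:
    q=np.zeros_like(m); q[c[1]-14:c[1]+15,c[0]-14:c[0]+15]=m[c[1]-14:c[1]+15,c[0]-14:c[0]+15]
    C=cv2.findContours(q,0,2)[0]
    if C: 
        C=max(C,key=cv2.contourArea); print(n,cv2.boundingRect(C),cv2.minEnclosingCircle(C))
E
```

```text
large z56 wrist [537.4 -57.9  56. ] small z56 [505.4  49.7  56. ]
red top z65 [565.7  20.8  60. ] yellow [587.2  90.1  60. ] purple [442.   96.1  60. ]
block top z26 [[417.3, 19.8], [456.4, 20.3], [454.2, -17.0], [413.7, -17.5]]
L (array([537.4, -61. ,  44.9]), np.float64(1.4))
S (array([504.4,  49.9,  45.8]), np.float64(1.8))
L (340, 228, 10, 13) ((345.0, 234.0), 7.211202621459961)
S (290, 242, 13, 15) ((296.11175537109375, 249.17059326171875), 7.415143966674805)
```

Emit:
servo_tool(moves=[{"wx": 0,"wy": 0,"wz": 0,"tx": -1.7,"ty": 1.2,"tz": 40,"grip": 0.4},{"wx": 0,"wy": 0,"wz": 0,"tx": -1.7,"ty": 1.2,"tz": 80,"grip": 0.4},{"wx": 0,"wy": 0,"wz": 0,"tx": -1.7,"ty": 1.2,"tz": 115,"grip": 0.4},{"wx": 0,"wy": 0,"wz": 0,"tx": -1.7,"ty": 1.2,"tz": 145,"grip": 0.4},{"wx": 0,"wy": 0,"wz": 0,"tx": -1.7,"ty": 1.2,"tz": 166,"grip": 0.4}])

```text
t: 14.75
ee_pos: [536.0, -57.5, 17.9]
ee_rot: [-3.138, -0.001, 1.723]
force: [0.2, -0.7, 0.4]
finger_gap: 60.0
gripper_force: 0.0
```

Emit:
servo_tool(moves=[{"wx": 0,"wy": 0,"wz": 0,"tx": 0,"ty": 0,"tz": 0,"grip": 0.4},{"wx": 0,"wy": 0,"wz": 0,"tx": 0,"ty": 0,"tz": 0,"grip": 0.4},{"wx": 0,"wy": 0,"wz": 0,"tx": 0,"ty": 0,"tz": 0,"grip": -1},{"wx": 0,"wy": 0,"wz": 0,"tx": 0,"ty": 0,"tz": 0,"grip": -1},{"wx": 0,"wy": 0,"wz": 0,"tx": 0,"ty": 0,"tz": 0,"grip": -1}])

```text
t: 15.17
ee_pos: [538.5, -58.9, 22.8]
ee_rot: [3.139, 0.001, 1.722]
force: [-1.8, 1.4, 5.1]
finger_gap: 38.5
gripper_force: 60.8
```

Emit:
servo_tool(moves=[{"wx": 0,"wy": 0,"wz": 0,"tx": 0,"ty": 0,"tz": 0,"grip": -1},{"wx": 0,"wy": 0,"wz": 0,"tx": 0,"ty": 0,"tz": 0,"grip": -1},{"wx": 0,"wy": 0,"wz": 0,"tx": 0,"ty": 0,"tz": 0,"grip": -1}])

```text
t: 15.42
ee_pos: [538.4, -58.8, 22.8]
ee_rot: [3.139, 0.0, 1.721]
force: [-1.9, 2.0, 7.8]
finger_gap: 38.5
gripper_force: 61.0
```

Emit:
servo_tool(moves=[{"wx": 0,"wy": 0,"wz": 0,"tx": 0,"ty": 0,"tz": -15,"grip": -1},{"wx": 0,"wy": 0,"wz": 0,"tx": 0,"ty": 0,"tz": -45,"grip": -1},{"wx": 0,"wy": 0,"wz": 0,"tx": 0,"ty": 0,"tz": -80,"grip": -1},{"wx": 0,"wy": 0,"wz": 0,"tx": 0,"ty": 0,"tz": -110,"grip": -1},{"wx": 0,"wy": 0,"wz": 0,"tx": 0,"ty": 0,"tz": -110,"grip": -1}])

```text
t: 15.83
ee_pos: [541.8, -59.6, 137.5]
ee_rot: [3.128, 0.004, 1.721]
force: [2.2, 0.3, -2.8]
finger_gap: 38.7
gripper_force: 61.7
```

```bash
python3 - <<'E'
from h import *
c=np.array([517,255.5]); Rm=R.from_euler('z',.157).as_matrix()[:2,:2]
for n,p in dict(L=(-55,30),S=(-55,-36)).items(): print(n,c+Rm@p)
E
python3 p.py 458 277.5 130 1.72
```

```text
L [457.98578192 276.53145417]
S [468.30526553 211.34320171]
t 15.83 [541.78, -59.591, 137.507, 1.721] [3.128 0.004 1.721] gap 38.7 F [ 2.2  0.3 -2.8] j6 -0.28
tx 172.9 ty -16.1 tz 3.8 wz 0.0
tx 172.9 ty -16.3 tz 3.8 wz 0.0
-- at [458.0, 277.5, 130.0, 1.72]
```

Emit:
servo_tool(moves=[{"wx": 0,"wy": 0,"wz": 0,"tx": 34.4,"ty": -3,"tz": 0,"grip": -1},{"wx": 0,"wy": 0,"wz": 0,"tx": 69,"ty": -6,"tz": 0,"grip": -1},{"wx": 0,"wy": 0,"wz": 0,"tx": 103,"ty": -9,"tz": 0,"grip": -1},{"wx": 0,"wy": 0,"wz": 0,"tx": 137.5,"ty": -12,"tz": 0,"grip": -1},{"wx": 0,"wy": 0,"wz": 0,"tx": 172,"ty": -15,"tz": 0,"grip": -1}])

```text
t: 16.25
ee_pos: [495.7, 109.9, 130.0]
ee_rot: [-3.141, 0.0, 1.721]
force: [0.9, -0.6, -3.9]
finger_gap: 38.4
gripper_force: 61.5
```

Emit:
servo_tool(moves=[{"wx": 0,"wy": 0,"wz": 0,"tx": 34.4,"ty": -3,"tz": 0,"grip": -1},{"wx": 0,"wy": 0,"wz": 0,"tx": 69,"ty": -6,"tz": 0,"grip": -1},{"wx": 0,"wy": 0,"wz": 0,"tx": 103,"ty": -9,"tz": 0,"grip": -1},{"wx": 0,"wy": 0,"wz": 0,"tx": 137.5,"ty": -12,"tz": 0,"grip": -1},{"wx": 0,"wy": 0,"wz": 0,"tx": 172,"ty": -15,"tz": 0,"grip": -1}])

```text
t: 16.67
ee_pos: [455.0, 277.8, 129.9]
ee_rot: [-3.141, 0.001, 1.721]
force: [1.2, 0.4, -4.1]
finger_gap: 38.6
gripper_force: 61.5
```

Emit:
servo_tool(moves=[{"wx": 0,"wy": 0,"wz": 0,"tx": 0,"ty": 0,"tz": 0,"grip": -1},{"wx": 0,"wy": 0,"wz": 0,"tx": 0,"ty": 0,"tz": 0,"grip": -1},{"wx": 0,"wy": 0,"wz": 0,"tx": 0,"ty": 0,"tz": 20,"grip": -1},{"wx": 0,"wy": 0,"wz": 0,"tx": 0,"ty": 0,"tz": 50,"grip": -1},{"wx": 0,"wy": 0,"wz": 0,"tx": 0,"ty": 0,"tz": 60,"grip": -1}])

```text
t: 17.08
ee_pos: [454.1, 274.1, 67.4]
ee_rot: [-3.135, 0.003, 1.72]
force: [-1.4, -0.7, -4.9]
finger_gap: 38.3
gripper_force: 61.5
```

Emit:
servo_tool(moves=[{"wx": 0,"wy": 0,"wz": 0,"tx": 0,"ty": 0,"tz": 0,"grip": -1},{"wx": 0,"wy": 0,"wz": 0,"tx": 0,"ty": 0,"tz": 0,"grip": -1},{"wx": 0,"wy": 0,"wz": 0,"tx": 0,"ty": 0,"tz": 0,"grip": -1}])

```text
t: 17.33
ee_pos: [457.4, 276.5, 71.9]
ee_rot: [3.139, -0.001, 1.721]
force: [0.5, -0.0, -3.6]
finger_gap: 38.6
gripper_force: 61.7
```

```bash
python3 p.py 458 277 30.8 1.72; python3 w.py w8
```

```text
t 17.33 [457.439, 276.528, 71.862, 1.721] [ 3.139e+00 -1.000e-03  1.721e+00] gap 38.6 F [ 0.5 -0.  -3.6] j6 0.37
tx 0.4 ty 0.6 tz 41.1 wz 0.0
-- at [458.0, 277.0, 30.8, 1.72]
```

View pics/w8.png

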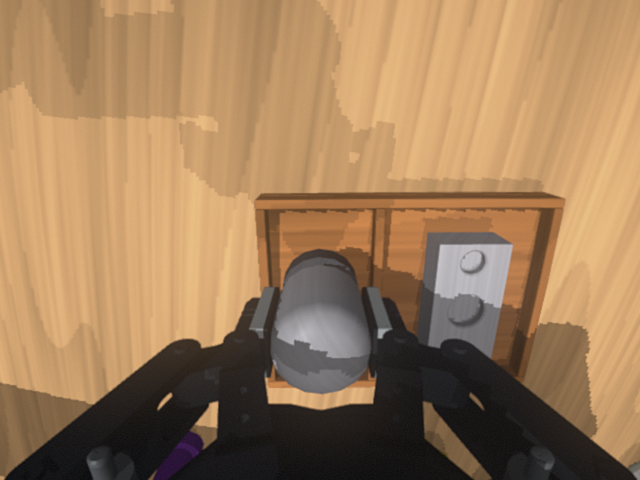

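The large stake hangs over the larger bay, and the die plate sits inside the biggest bay. The caddy's far corners are at (257,200) and (563,203). I'll re-check the caddy centre with them.

```bash
python3 - <<'E'
from h import *
import pickle
s=pickle.load(open("w8.pkl","rb"))
a,b=onz(s,257,198,22)[:2],onz(s,563,200,22)[:2]; e=b-a; print(a,b,np.linalg.norm(e),np.arctan2(e[1],e[0]))
u=e/np.linalg.norm(e); v=np.array([u[1],-u[0]]); c=(a+b)/2+69*v; print("c",c)
for n,(x,y) in dict(die=(36,0),L=(-55,30),S=(-55,-36)).items(): print(n,c+x*u-y*v)
D=[onz(s,*p,32)[:2] for p in [(439,244),(511,244)]]; print("die far edge",D)
E
```

```text
[414.8 312.4] [596.3 339.1] 183.45337282263299 0.14605984276953146
c [515.59233376 257.48469745]
die [551.20901336 262.72417593]
L [456.81173009 279.16050498]
S [466.41744065 213.86325906]
die far edge [array([523.4, 303.4]), array([566.2, 309.8])]
```

Emit:
servo_tool(moves=[{"wx": 0,"wy": 0,"wz": 0,"tx": 1.5,"ty": 0,"tz": 12,"grip": -1},{"wx": 0,"wy": 0,"wz": 0,"tx": 1.5,"ty": 0,"tz": 24,"grip": -1},{"wx": 0,"wy": 0,"wz": 0,"tx": 1.5,"ty": 0,"tz": 33,"grip": -1},{"wx": 0,"wy": 0,"wz": 0,"tx": 1.5,"ty": 0,"tz": 38,"grip": -1},{"wx": 0,"wy": 0,"wz": 0,"tx": 1.5,"ty": 0,"tz": 38,"grip": -1}])

```text
t: 17.8
ee_pos: [455.9, 277.8, 32.3]
ee_rot: [-3.141, 0.001, 1.721]
force: [0.0, 0.1, -3.9]
finger_gap: 38.5
gripper_force: 61.7
```

Emit:
servo_tool(moves=[{"wx": 0,"wy": 0,"wz": 0,"tx": 0,"ty": 0,"tz": 0,"grip": -1},{"wx": 0,"wy": 0,"wz": 0,"tx": 0,"ty": 0,"tz": 0,"grip": -1}])

```text
t: 17.97
ee_pos: [456.7, 278.3, 33.4]
ee_rot: [3.14, -0.0, 1.721]
force: [0.3, 0.2, -3.7]
finger_gap: 38.8
gripper_force: 61.7
```

Emit:
servo_tool(moves=[{"wx": 0,"wy": 0,"wz": 0,"tx": 0,"ty": 0,"tz": 1,"grip": -1},{"wx": 0,"wy": 0,"wz": 0,"tx": 0,"ty": 0,"tz": 2,"grip": -1},{"wx": 0,"wy": 0,"wz": 0,"tx": 0,"ty": 0,"tz": 3,"grip": -1},{"wx": 0,"wy": 0,"wz": 0,"tx": 0,"ty": 0,"tz": 3.3,"grip": -1},{"wx": 0,"wy": 0,"wz": 0,"tx": 0,"ty": 0,"tz": 3.3,"grip": -1}])

```text
t: 18.38
ee_pos: [456.5, 278.2, 30.8]
ee_rot: [3.14, -0.0, 1.721]
force: [-2.4, -1.5, 6.0]
finger_gap: 38.4
gripper_force: 62.7
```

Emit:
servo_tool(moves=[{"wx": 0,"wy": 0,"wz": 0,"tx": 0,"ty": 0,"tz": 0,"grip": 0.25},{"wx": 0,"wy": 0,"wz": 0,"tx": 0,"ty": 0,"tz": 0,"grip": 0.25},{"wx": 0,"wy": 0,"wz": 0,"tx": 0,"ty": 0,"tz": 0,"grip": 0.25}])

```text
t: 18.63
ee_pos: [456.5, 278.3, 29.8]
ee_rot: [3.141, -0.0, 1.721]
force: [0.0, -0.7, -0.1]
finger_gap: 53.8
gripper_force: 0.0
```

Emit:
servo_tool(moves=[{"wx": 0,"wy": 0,"wz": 0,"tx": 0,"ty": 0,"tz": -20,"grip": 0.25},{"wx": 0,"wy": 0,"wz": 0,"tx": 0,"ty": 0,"tz": -55,"grip": 0.25},{"wx": 0,"wy": 0,"wz": 0,"tx": 0,"ty": 0,"tz": -90,"grip": 0.25},{"wx": 0,"wy": 0,"wz": 0,"tx": 0,"ty": 0,"tz": -110,"grip": 0.25}])

```text
t: 18.97
ee_pos: [457.6, 278.9, 143.0]
ee_rot: [3.137, -0.002, 1.721]
force: [1.0, 0.2, -0.3]
finger_gap: 53.7
gripper_force: 0.0
```

Emit:
servo_tool(moves=[{"wx": 0,"wy": 0,"wz": 0,"tx": -40,"ty": 2.4,"tz": 0,"grip": 0.1},{"wx": 0,"wy": 0,"wz": 0,"tx": -80,"ty": 4.8,"tz": 0,"grip": 0.1},{"wx": 0,"wy": 0,"wz": 0,"tx": -120,"ty": 7,"tz": 0,"grip": 0.1},{"wx": 0,"wy": 0,"wz": 0,"tx": -160,"ty": 9.5,"tz": 0,"grip": 0.1},{"wx": 0,"wy": 0,"wz": 0,"tx": -200,"ty": 12,"tz": 0,"grip": 0.1}])

```text
t: 19.38
ee_pos: [498.2, 80.5, 139.8]
ee_rot: [3.141, 0.0, 1.722]
force: [-0.1, 0.8, -0.2]
finger_gap: 46.9
gripper_force: 0.0
```

Emit:
servo_tool(moves=[{"wx": 0,"wy": 0,"wz": 0,"tx": -33,"ty": 2,"tz": 0,"grip": 0.1},{"wx": 0,"wy": 0,"wz": 0,"tx": -33,"ty": 2,"tz": 0,"grip": 0.1},{"wx": 0,"wy": 0,"wz": 0,"tx": -33,"ty": 2,"tz": 0,"grip": 0.1},{"wx": 0,"wy": 0,"wz": 0,"tx": -33,"ty": 2,"tz": 0,"grip": 0.1},{"wx": 0,"wy": 0,"wz": 0,"tx": -33,"ty": 2,"tz": 0,"grip": 0.1}])

```text
t: 19.8
ee_pos: [504.7, 50.8, 139.5]
ee_rot: [-3.141, -0.0, 1.723]
force: [0.4, 0.4, -0.1]
finger_gap: 47.0
gripper_force: 0.0
```

```bash
python3 w.py w9; python3 p.py 505.2 49.7 20 1.72; python3 - <<'E'
from h import *
import pickle
s=pickle.load(open("w9.pkl","rb")); im=s["img"]; hsv=cv2.cvtColor(im,cv2.COLOR_BGR2HSV)
c=proj(s,[505,50,45]).astype(int); print("pred56",proj(s,[505,50,56]),"pred foot",proj(s,[505,50,5]))
m=((hsv[...,1]<60)&(im.max(2)>80)).astype(np.uint8); q=np.zeros_like(m); q[c[1]-60:c[1]+60,c[0]-45:c[0]+45]=m[c[1]-60:c[1]+60,c[0]-45:c[0]+45]
q=cv2.morphologyEx(q,cv2.MORPH_OPEN,np.ones((3,3))); C=max(cv2.findContours(q,0,2)[0],key=cv2.contourArea); x,y,w,h=cv2.boundingRect(C); print(x,y,w,h, "z56 est",onz(s,x+w/2,y+h-w/2,56))
E
```

```text
t 19.85 [504.706, 50.977, 139.448, 1.723] [-3.142 -0.     1.723] gap 46.9 F [0.1 0.1 0.9] j6 -0.07
tx -1.3 ty 0.3 tz 119.4 wz 0.2
-- at [505.2, 49.7, 20.0, 1.72]
pred56 [320.5 246.9] pred foot [320.5 226.7]
303 212 37 54 z56 est [505.8  49.7  56. ]
```

The close-up gives (505.8,49.7), which matches. I'll grasp the small grey stake.

Emit:
servo_tool(moves=[{"wx": 0,"wy": 0,"wz": 0,"tx": -1,"ty": 1,"tz": 30,"grip": 0.1},{"wx": 0,"wy": 0,"wz": 0,"tx": -1,"ty": 1,"tz": 60,"grip": 0.1},{"wx": 0,"wy": 0,"wz": 0,"tx": -1,"ty": 1,"tz": 90,"grip": 0.1},{"wx": 0,"wy": 0,"wz": 0,"tx": -1,"ty": 1,"tz": 112,"grip": 0.1},{"wx": 0,"wy": 0,"wz": 0,"tx": -1,"ty": 1,"tz": 119,"grip": 0.1}], grip_force=50)

```text
t: 20.27
ee_pos: [503.6, 50.0, 17.5]
ee_rot: [-3.135, -0.0, 1.723]
force: [-1.0, -0.2, -0.9]
finger_gap: 47.1
gripper_force: 0.0
```

Emit:
servo_tool(moves=[{"wx": 0,"wy": 0,"wz": 0,"tx": 0,"ty": 0,"tz": 0,"grip": 0.1},{"wx": 0,"wy": 0,"wz": 0,"tx": 0,"ty": 0,"tz": 0,"grip": 0.1},{"wx": 0,"wy": 0,"wz": 0,"tx": 0,"ty": 0,"tz": 0,"grip": -1},{"wx": 0,"wy": 0,"wz": 0,"tx": 0,"ty": 0,"tz": 0,"grip": -1},{"wx": 0,"wy": 0,"wz": 0,"tx": 0,"ty": 0,"tz": 0,"grip": -1}])

```text
t: 20.68
ee_pos: [506.9, 49.2, 22.1]
ee_rot: [3.139, 0.0, 1.721]
force: [-2.3, 1.3, 6.5]
finger_gap: 26.7
gripper_force: 49.2
```

Emit:
servo_tool(moves=[{"wx": 0,"wy": 0,"wz": 0,"tx": 0,"ty": 0,"tz": 0,"grip": -1},{"wx": 0,"wy": 0,"wz": 0,"tx": 0,"ty": 0,"tz": 0,"grip": -1},{"wx": 0,"wy": 0,"wz": 0,"tx": 0,"ty": 0,"tz": 0,"grip": -1}])

```text
t: 20.93
ee_pos: [506.9, 49.2, 22.1]
ee_rot: [3.139, -0.0, 1.721]
force: [-1.4, 0.5, 6.9]
finger_gap: 26.8
gripper_force: 49.3
```

Emit:
servo_tool(moves=[{"wx": 0,"wy": 0,"wz": 0,"tx": 0,"ty": 0,"tz": -15,"grip": -1},{"wx": 0,"wy": 0,"wz": 0,"tx": 0,"ty": 0,"tz": -45,"grip": -1},{"wx": 0,"wy": 0,"wz": 0,"tx": 0,"ty": 0,"tz": -80,"grip": -1},{"wx": 0,"wy": 0,"wz": 0,"tx": 0,"ty": 0,"tz": -110,"grip": -1},{"wx": 0,"wy": 0,"wz": 0,"tx": 0,"ty": 0,"tz": -110,"grip": -1}])

```text
t: 21.35
ee_pos: [510.1, 49.1, 136.7]
ee_rot: [3.128, 0.001, 1.721]
force: [1.7, 0.4, -2.0]
finger_gap: 26.7
gripper_force: 50.1
```

```bash
python3 p.py 467 213 130 1.72
```

```text
t 21.35 [510.083, 49.149, 136.71, 1.721] [3.128e+00 1.000e-03 1.721e+00] gap 26.7 F [ 1.7  0.4 -2. ] j6 -0.08
tx 168.5 ty -18.0 tz 6.7 wz 0.1
-- at [467.0, 213.0, 130.0, 1.72]
```

Emit:
servo_tool(moves=[{"wx": 0,"wy": 0,"wz": 0,"tx": 34,"ty": -3,"tz": 0,"grip": -1},{"wx": 0,"wy": 0,"wz": 0,"tx": 67,"ty": -6,"tz": 0,"grip": -1},{"wx": 0,"wy": 0,"wz": 0,"tx": 100,"ty": -9,"tz": 0,"grip": -1},{"wx": 0,"wy": 0,"wz": 0,"tx": 134,"ty": -12,"tz": 0,"grip": -1},{"wx": 0,"wy": 0,"wz": 0,"tx": 168,"ty": -15,"tz": 0,"grip": -1}])

```text
t: 21.77
ee_pos: [465.0, 213.8, 129.9]
ee_rot: [-3.141, 0.0, 1.721]
force: [1.2, -0.8, -1.9]
finger_gap: 26.6
gripper_force: 49.9
```

Emit:
servo_tool(moves=[{"wx": 0,"wy": 0,"wz": 0,"tx": 0,"ty": 0,"tz": 0,"grip": -1},{"wx": 0,"wy": 0,"wz": 0,"tx": 0,"ty": 0,"tz": 0,"grip": -1},{"wx": 0,"wy": 0,"wz": 0,"tx": 0,"ty": 0,"tz": 25,"grip": -1},{"wx": 0,"wy": 0,"wz": 0,"tx": 0,"ty": 0,"tz": 50,"grip": -1},{"wx": 0,"wy": 0,"wz": 0,"tx": 0,"ty": 0,"tz": 60,"grip": -1}])

```text
t: 22.18
ee_pos: [464.1, 210.8, 67.7]
ee_rot: [-3.136, 0.002, 1.72]
force: [-1.1, -0.1, -3.2]
finger_gap: 26.5
gripper_force: 49.8
```

Emit:
servo_tool(moves=[{"wx": 0,"wy": 0,"wz": 0,"tx": 0,"ty": 0,"tz": 0,"grip": -1},{"wx": 0,"wy": 0,"wz": 0,"tx": 0,"ty": 0,"tz": 0,"grip": -1},{"wx": 0,"wy": 0,"wz": 0,"tx": 0,"ty": 0,"tz": 0,"grip": -1}])

```text
t: 22.43
ee_pos: [467.1, 212.6, 71.5]
ee_rot: [3.14, -0.0, 1.721]
force: [1.1, -0.3, -1.8]
finger_gap: 26.8
gripper_force: 49.9
```

```bash
python3 p.py 467 213 30.1 1.72; python3 w.py w10
```

```text
t 22.43 [467.12, 212.623, 71.465, 1.721] [ 3.14  -0.     1.721] gap 26.8 F [ 1.1 -0.3 -1.8] j6 0.26
tx 0.4 ty -0.1 tz 41.4 wz 0.0
-- at [467.0, 213.0, 30.1, 1.72]
```

View pics/w10.png

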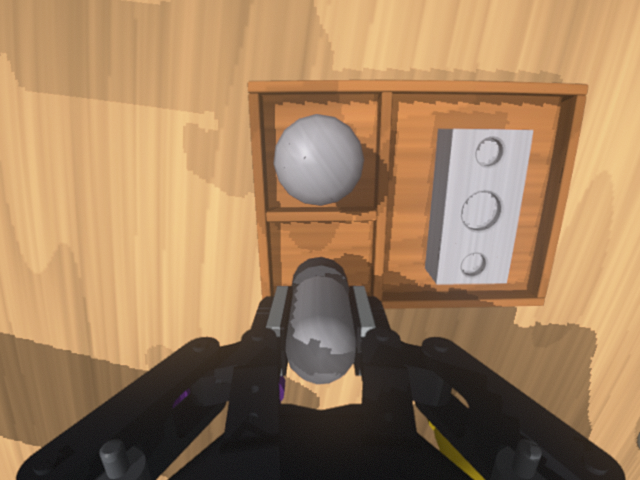

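The large stake stands centred in its bay and the plate lies in the biggest bay. The small stake hangs over the narrower bay. I'll lower it.

Emit:
servo_tool(moves=[{"wx": 0,"wy": 0,"wz": 0,"tx": 1,"ty": 0,"tz": 12,"grip": -1},{"wx": 0,"wy": 0,"wz": 0,"tx": 1,"ty": 0,"tz": 24,"grip": -1},{"wx": 0,"wy": 0,"wz": 0,"tx": 1,"ty": 0,"tz": 33,"grip": -1},{"wx": 0,"wy": 0,"wz": 0,"tx": 1,"ty": 0,"tz": 38,"grip": -1},{"wx": 0,"wy": 0,"wz": 0,"tx": 1,"ty": 0,"tz": 38,"grip": -1}])

```text
t: 22.9
ee_pos: [465.6, 213.6, 32.0]
ee_rot: [-3.141, 0.0, 1.721]
force: [0.0, -0.8, -3.1]
finger_gap: 26.7
gripper_force: 50.0
```

Emit:
servo_tool(moves=[{"wx": 0,"wy": 0,"wz": 0,"tx": 0,"ty": 0,"tz": 0,"grip": -1},{"wx": 0,"wy": 0,"wz": 0,"tx": 0,"ty": 0,"tz": 1,"grip": -1},{"wx": 0,"wy": 0,"wz": 0,"tx": 0,"ty": 0,"tz": 2,"grip": -1},{"wx": 0,"wy": 0,"wz": 0,"tx": 0,"ty": 0,"tz": 3,"grip": -1},{"wx": 0,"wy": 0,"wz": 0,"tx": 0,"ty": 0,"tz": 3,"grip": -1}])

```text
t: 23.32
ee_pos: [466.3, 213.9, 30.1]
ee_rot: [3.14, -0.0, 1.721]
force: [-0.3, -0.4, 1.3]
finger_gap: 26.5
gripper_force: 50.2
```

Emit:
servo_tool(moves=[{"wx": 0,"wy": 0,"wz": 0,"tx": 0,"ty": 0,"tz": 0.5,"grip": -1},{"wx": 0,"wy": 0,"wz": 0,"tx": 0,"ty": 0,"tz": 0.5,"grip": 0.05},{"wx": 0,"wy": 0,"wz": 0,"tx": 0,"ty": 0,"tz": 0.5,"grip": 0.05},{"wx": 0,"wy": 0,"wz": 0,"tx": 0,"ty": 0,"tz": 0.5,"grip": 0.05}])

```text
t: 23.65
ee_pos: [466.1, 213.8, 29.1]
ee_rot: [3.141, -0.0, 1.721]
force: [-0.4, -0.2, -0.1]
finger_gap: 44.8
gripper_force: 0.0
```

Emit:
servo_tool(moves=[{"wx": 0,"wy": 0,"wz": 0,"tx": 0,"ty": 0,"tz": -20,"grip": 0.05},{"wx": 0,"wy": 0,"wz": 0,"tx": 0,"ty": 0,"tz": -55,"grip": 0.05},{"wx": 0,"wy": 0,"wz": 0,"tx": 0,"ty": 0,"tz": -90,"grip": 0.05},{"wx": 0,"wy": 0,"wz": 0,"tx": 0,"ty": 0,"tz": -110,"grip": 0.4},{"wx": 0,"wy": 0,"wz": 0,"tx": 0,"ty": 0,"tz": -110,"grip": 0.4}])

```text
t: 24.07
ee_pos: [468.8, 215.0, 143.7]
ee_rot: [3.132, -0.003, 1.721]
force: [1.2, 0.2, -0.3]
finger_gap: 59.5
gripper_force: 0.0
```

Emit:
servo_tool(moves=[{"wx": 0,"wy": 0,"wz": 0,"tx": -26,"ty": -8,"tz": 0,"grip": 0.4},{"wx": 0,"wy": 0,"wz": 0,"tx": -52,"ty": -16.5,"tz": 0,"grip": 0.4},{"wx": 0,"wy": 0,"wz": 0,"tx": -78,"ty": -25,"tz": 0,"grip": 0.4},{"wx": 0,"wy": 0,"wz": 0,"tx": -103,"ty": -33,"tz": 0,"grip": 0.4}])

```text
t: 24.4
ee_pos: [447.7, 105.8, 138.0]
ee_rot: [-3.14, 0.0, 1.722]
force: [1.5, 0.5, 0.8]
finger_gap: 60.0
gripper_force: 0.0
```

Emit:
servo_tool(moves=[{"wx": 0,"wy": 0,"wz": 2.5,"tx": -26,"ty": -8,"tz": 0,"grip": 0.4},{"wx": 0,"wy": 0,"wz": 5,"tx": -52,"ty": -16.5,"tz": 0,"grip": 0.4},{"wx": 0,"wy": 0,"wz": 8.6,"tx": -78,"ty": -25,"tz": 0,"grip": 0.4},{"wx": 0,"wy": 0,"wz": 8.6,"tx": -103,"ty": -33,"tz": 0,"grip": 0.4},{"wx": 0,"wy": 0,"wz": 8.6,"tx": -103,"ty": -33,"tz": 0,"grip": 0.4}])

```text
t: 24.82
ee_pos: [430.0, -2.9, 138.0]
ee_rot: [-3.139, 0.001, 1.568]
force: [0.9, -0.4, 0.5]
finger_gap: 59.9
gripper_force: 0.0
```

Emit:
servo_tool(moves=[{"wx": 0,"wy": 0,"wz": 0,"tx": 0,"ty": 0,"tz": 0,"grip": 0.4},{"wx": 0,"wy": 0,"wz": 0,"tx": 0,"ty": 0,"tz": 0,"grip": 0.4},{"wx": 0,"wy": 0,"wz": 0,"tx": 0,"ty": 0,"tz": 0,"grip": 0.4}])

```text
t: 25.07
ee_pos: [431.6, 1.0, 138.6]
ee_rot: [-3.141, -0.0, 1.572]
force: [-0.1, 0.3, 0.2]
finger_gap: 60.2
gripper_force: 0.0
```

```bash
python3 w.py w11; python3 p.py 432 0 4 1.571; python3 - <<'E'
from h import *
import pickle
s=pickle.load(open("w11.pkl","rb")); im=s["img"]; hsv=cv2.cvtColor(im,cv2.COLOR_BGR2HSV)
c=proj(s,[432,0,26]).astype(int)
m=((hsv[...,1]<50)&(im.max(2)>110)).astype(np.uint8); q=np.zeros_like(m); q[c[1]-50:c[1]+60,c[0]-50:c[0]+50]=m[c[1]-50:c[1]+60,c[0]-50:c[0]+50]
q=cv2.morphologyEx(q,cv2.MORPH_OPEN,np.ones((3,3))); C=max(cv2.findContours(q,0,2)[0],key=cv2.contourArea); r=cv2.minAreaRect(C);B=cv2.boxPoints(r); P=np.array([onz(s,*p,26)[:2] for p in B]);print(c,r,P.tolist(),P.mean(0))
E
```

```text
t 25.12 [431.653, 1.037, 138.734, 1.573] [-3.141 -0.     1.573] gap 59.8 F [-0.2 -0.4  0.3] j6 -0.03
tx -1.0 ty 0.3 tz 134.7 wz 0.1
-- at [432.0, 0.0, 4.0, 1.57]
[321 234] ((320.5, 231.5), (45.0, 47.0), 90.0) [[413.1, 20.9], [449.9, 21.0], [450.8, -16.7], [412.4, -16.8]] [431.55   2.1 ]
```

Emit:
servo_tool(moves=[{"wx": 0,"wy": 0,"wz": 0,"tx": 0.5,"ty": 0,"tz": 35,"grip": 0.4},{"wx": 0,"wy": 0,"wz": 0,"tx": 0.5,"ty": 0,"tz": 70,"grip": 0.4},{"wx": 0,"wy": 0,"wz": 0,"tx": 0.5,"ty": 0,"tz": 100,"grip": 0.4},{"wx": 0,"wy": 0,"wz": 0,"tx": 0.5,"ty": 0,"tz": 122,"grip": 0.4},{"wx": 0,"wy": 0,"wz": 0,"tx": 0.5,"ty": 0,"tz": 130,"grip": 0.4}], grip_force=60)

```text
t: 25.53
ee_pos: [429.6, 1.6, 6.3]
ee_rot: [-3.136, -0.0, 1.573]
force: [-0.9, 0.7, -0.2]
finger_gap: 59.9
gripper_force: 0.0
```

Emit:
servo_tool(moves=[{"wx": 0,"wy": 0,"wz": 0,"tx": 0,"ty": 0,"tz": 2,"grip": 0.4},{"wx": 0,"wy": 0,"wz": 0,"tx": 0,"ty": 0,"tz": 4,"grip": 0.4},{"wx": 0,"wy": 0,"wz": 0,"tx": 0,"ty": 0,"tz": 4,"grip": -1},{"wx": 0,"wy": 0,"wz": 0,"tx": 0,"ty": 0,"tz": 4,"grip": -1},{"wx": 0,"wy": 0,"wz": 0,"tx": 0,"ty": 0,"tz": 4,"grip": -1}])

```text
t: 25.95
ee_pos: [432.5, 0.8, 6.3]
ee_rot: [3.139, 0.0, 1.571]
force: [-1.9, 0.5, 4.4]
finger_gap: 36.8
gripper_force: 61.0
```

Emit:
servo_tool(moves=[{"wx": 0,"wy": 0,"wz": 0,"tx": 0,"ty": 0,"tz": 0,"grip": -1},{"wx": 0,"wy": 0,"wz": 0,"tx": 0,"ty": 0,"tz": 0,"grip": -1},{"wx": 0,"wy": 0,"wz": 0,"tx": 0,"ty": 0,"tz": 0,"grip": -1}])

```text
t: 26.2
ee_pos: [432.4, 0.8, 6.3]
ee_rot: [3.139, -0.0, 1.571]
force: [-1.3, 1.0, 6.6]
finger_gap: 37.0
gripper_force: 61.3
```

Emit:
servo_tool(moves=[{"wx": 0,"wy": 0,"wz": 0,"tx": 0,"ty": 0,"tz": -15,"grip": -1},{"wx": 0,"wy": 0,"wz": 0,"tx": 0,"ty": 0,"tz": -45,"grip": -1},{"wx": 0,"wy": 0,"wz": 0,"tx": 0,"ty": 0,"tz": -80,"grip": -1},{"wx": 0,"wy": 0,"wz": 0,"tx": 0,"ty": 0,"tz": -115,"grip": -1},{"wx": 0,"wy": 0,"wz": 0,"tx": 0,"ty": 0,"tz": -115,"grip": -1}])

```text
t: 26.62
ee_pos: [435.9, 0.6, 126.2]
ee_rot: [3.127, 0.0, 1.571]
force: [1.3, 0.9, -2.8]
finger_gap: 36.6
gripper_force: 61.4
```

```bash
python3 p.py 571 -271 122 1.859
```

```text
t 26.62 [435.855, 0.561, 126.172, 1.571] [3.127 0.    1.571] gap 36.6 F [ 1.3  0.9 -2.8] j6 -0.03
tx -135.8 ty 67.5 tz 2.1 wz -8.2
tx -144.1 ty 47.3 tz 2.1 wz -8.2
-- at [571.0, -271.0, 122.0, 1.86]
```

Emit:
servo_tool(moves=[{"wx": 0,"wy": 0,"wz": -1.6,"tx": -27,"ty": 14,"tz": 0,"grip": -1},{"wx": 0,"wy": 0,"wz": -3.2,"tx": -54,"ty": 28,"tz": 0,"grip": -1},{"wx": 0,"wy": 0,"wz": -5,"tx": -82,"ty": 42,"tz": 0,"grip": -1},{"wx": 0,"wy": 0,"wz": -6.6,"tx": -109,"ty": 56,"tz": 0,"grip": -1},{"wx": 0,"wy": 0,"wz": -8.2,"tx": -136,"ty": 69.3,"tz": 0,"grip": -1}])

```text
t: 27.03
ee_pos: [501.0, -136.6, 119.6]
ee_rot: [-3.141, -0.0, 1.716]
force: [0.6, 1.0, -2.7]
finger_gap: 36.9
gripper_force: 61.3
```

Emit:
servo_tool(moves=[{"wx": 0,"wy": 0,"wz": -1.6,"tx": -29,"ty": 10,"tz": 0,"grip": -1},{"wx": 0,"wy": 0,"wz": -3.2,"tx": -58,"ty": 20,"tz": 0,"grip": -1},{"wx": 0,"wy": 0,"wz": -5,"tx": -87,"ty": 30,"tz": 0,"grip": -1},{"wx": 0,"wy": 0,"wz": -6.6,"tx": -116,"ty": 40,"tz": 0,"grip": -1},{"wx": 0,"wy": 0,"wz": -8.2,"tx": -144.5,"ty": 49,"tz": 0,"grip": -1}])

```text
t: 27.45
ee_pos: [570.1, -272.6, 119.1]
ee_rot: [-3.141, -0.001, 1.859]
force: [1.3, 0.7, -2.4]
finger_gap: 36.5
gripper_force: 61.3
```

Emit:
servo_tool(moves=[{"wx": 0,"wy": 0,"wz": 0,"tx": 0,"ty": 0,"tz": 15,"grip": -1},{"wx": 0,"wy": 0,"wz": 0,"tx": 0,"ty": 0,"tz": 45,"grip": -1},{"wx": 0,"wy": 0,"wz": 0,"tx": 0,"ty": 0,"tz": 75,"grip": -1},{"wx": 0,"wy": 0,"wz": 0,"tx": 0,"ty": 0,"tz": 85,"grip": -1},{"wx": 0,"wy": 0,"wz": 0,"tx": 0,"ty": 0,"tz": 85,"grip": -1}])

```text
t: 27.87
ee_pos: [567.4, -270.1, 31.4]
ee_rot: [-3.136, -0.005, 1.857]
force: [0.2, -0.2, -3.8]
finger_gap: 36.9
gripper_force: 61.2
```

Emit:
servo_tool(moves=[{"wx": 0,"wy": 0,"wz": 0,"tx": 0,"ty": 0,"tz": 0,"grip": -1},{"wx": 0,"wy": 0,"wz": 0,"tx": 0,"ty": 0,"tz": 0,"grip": -1},{"wx": 0,"wy": 0,"wz": 0,"tx": 0,"ty": 0,"tz": 0,"grip": -1}])

```text
t: 28.12
ee_pos: [571.4, -271.8, 37.1]
ee_rot: [3.139, 0.003, 1.858]
force: [-0.6, 0.6, -2.2]
finger_gap: 36.4
gripper_force: 61.2
```

```bash
python3 p.py 571 -271.5 24.3 1.859; python3 w.py w12; python3 - <<'E'
from h import *
import pickle
s=pickle.load(open("w12.pkl","rb")); im=s["img"]; c=proj(s,[571,-270,18]).astype(int)
m=(im.max(2)<105).astype(np.uint8); print("pred pad corners",[proj(s,p).tolist() for p in [(500.1,-241.3,18),(615,-207.3,18)]])
print("pad top row edges", [ (r,np.where(m[r,180:460])[0][[0,-1]]+180) for r in range(150,300,25)])
E
```

```text
t 28.12 [571.406, -271.804, 37.081, 1.858] [3.139e+00 3.000e-03 1.858e+00] gap 36.4 F [-0.6  0.6 -2.2] j6 -0.75
tx 0.4 ty -0.3 tz 12.8 wz -0.1
-- at [571.0, -271.5, 24.3, 1.86]
pred pad corners [[198.1, 195.6], [441.8, 195.3]]Traceback (most recent call last):
  File "<stdin>", line 5, in <module>
IndexError: index 0 is out of bounds for axis 0 with size 0
```

View pics/w12.png

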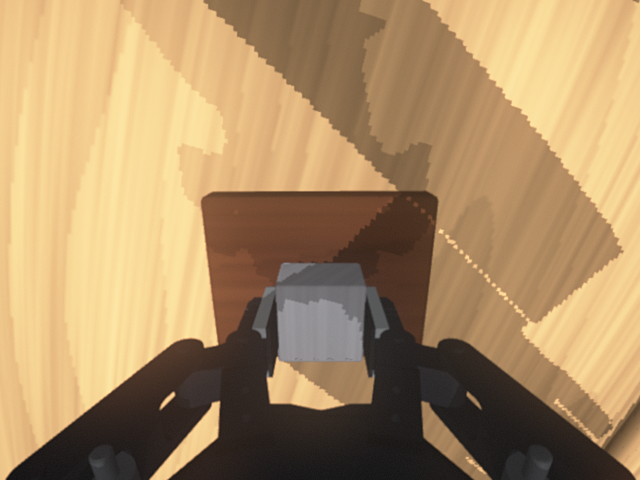

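The block is over the middle of the pad: the pad's far edge runs from (203,195) to (438,195), matching the prediction. I'll lower it.

Emit:
servo_tool(moves=[{"wx": 0,"wy": 0,"wz": 0,"tx": 0,"ty": 0,"tz": 4,"grip": -1},{"wx": 0,"wy": 0,"wz": 0,"tx": 0,"ty": 0,"tz": 8,"grip": -1},{"wx": 0,"wy": 0,"wz": 0,"tx": 0,"ty": 0,"tz": 10,"grip": -1},{"wx": 0,"wy": 0,"wz": 0,"tx": 0,"ty": 0,"tz": 12,"grip": -1},{"wx": 0,"wy": 0,"wz": 0,"tx": 0,"ty": 0,"tz": 12,"grip": -1}])

```text
t: 28.58
ee_pos: [569.9, -271.1, 24.4]
ee_rot: [-3.141, -0.0, 1.858]
force: [-2.7, 1.9, 6.4]
finger_gap: 37.0
gripper_force: 62.4
```

Emit:
servo_tool(moves=[{"wx": 0,"wy": 0,"wz": 0,"tx": 0,"ty": 0,"tz": 0.7,"grip": -1},{"wx": 0,"wy": 0,"wz": 0,"tx": 0,"ty": 0,"tz": 1,"grip": -1},{"wx": 0,"wy": 0,"wz": 0,"tx": 0,"ty": 0,"tz": 1,"grip": -1}])

```text
t: 28.83
ee_pos: [569.9, -271.1, 24.4]
ee_rot: [3.141, 0.0, 1.858]
force: [-4.7, 2.5, 12.5]
finger_gap: 36.5
gripper_force: 63.2
```

The block is down. I'll release and rise, backing toward the camera side.

Emit:
servo_tool(moves=[{"wx": 0,"wy": 0,"wz": 0,"tx": 0,"ty": 0,"tz": 0,"grip": 0.4},{"wx": 0,"wy": 0,"wz": 0,"tx": 0,"ty": 0,"tz": 0,"grip": 0.4},{"wx": 0,"wy": 0,"wz": 0,"tx": 0,"ty": 0,"tz": 0,"grip": 0.4},{"wx": 0,"wy": 0,"wz": 0,"tx": 0,"ty": 0,"tz": 0,"grip": 0.4}])

```text
t: 29.17
ee_pos: [570.2, -271.3, 21.8]
ee_rot: [3.142, 0.0, 1.858]
force: [-0.0, -0.2, 0.2]
finger_gap: 59.6
gripper_force: 0.0
```

Emit:
servo_tool(moves=[{"wx": 0,"wy": 0,"wz": 0,"tx": 0,"ty": 0,"tz": -20,"grip": 0.4},{"wx": 0,"wy": 0,"wz": 0,"tx": 0,"ty": 0,"tz": -55,"grip": 0.4},{"wx": 0,"wy": 0,"wz": 0,"tx": 0,"ty": 0,"tz": -95,"grip": 0.4},{"wx": 0,"wy": 0,"wz": 0,"tx": 0,"ty": 0,"tz": -135,"grip": 0.4},{"wx": 0,"wy": 0,"wz": 0,"tx": 0,"ty": 0,"tz": -160,"grip": 0.4}])

```text
t: 29.58
ee_pos: [571.4, -271.9, 186.3]
ee_rot: [3.138, 0.004, 1.858]
force: [0.6, -0.3, 1.4]
finger_gap: 59.6
gripper_force: 0.0
```

Emit:
servo_tool(moves=[{"wx": 0,"wy": 0,"wz": 0,"tx": 0,"ty": 0,"tz": 0,"grip": 0.4},{"wx": 0,"wy": 0,"wz": 0,"tx": 0,"ty": 0,"tz": 0,"grip": 0.4},{"wx": 0,"wy": 0,"wz": 0,"tx": 0,"ty": 0,"tz": 0,"grip": 0.4},{"wx": 0,"wy": 0,"wz": 0,"tx": 0,"ty": 0,"tz": 0,"grip": 0.4}])

```text
t: 29.92
ee_pos: [569.1, -270.8, 179.9]
ee_rot: [-3.139, -0.003, 1.858]
force: [0.4, 0.3, -0.2]
finger_gap: 59.5
gripper_force: 0.0
```

```bash
python3 w.py w13; python3 p.py; python3 - <<'E'
from h import *
import pickle
s=pickle.load(open("w13.pkl","rb")); im=s["img"]; hsv=cv2.cvtColor(im,cv2.COLOR_BGR2HSV); c=proj(s,[571,-270.5,44]).astype(int)
m=((hsv[...,1]<50)&(im.max(2)>60)).astype(np.uint8); q=np.zeros_like(m); q[c[1]-45:c[1]+45,c[0]-45:c[0]+45]=m[c[1]-45:c[1]+45,c[0]-45:c[0]+45]
q=cv2.morphologyEx(q,cv2.MORPH_OPEN,np.ones((3,3))); C=max(cv2.findContours(q,0,2)[0],key=cv2.contourArea); r=cv2.minAreaRect(C); P=np.array([onz(s,*p,44)[:2] for p in cv2.boxPoints(r)]); print(r,P.mean(0),P.tolist())
T=snapshot("top")["img"]; S=snapshot("scene")["img"]
a=cv2.resize(T[150:330,150:490],(480,254),interpolation=cv2.INTER_CUBIC); b=cv2.resize(S[120:450,170:480],(310,330)); d=cv2.resize(im[120:320,220:440],(330,300))
o=np.zeros((590,640,3),np.uint8); o[:254,:480]=a; o[256:586,:310]=b; o[256:556,310:640]=d; cv2.imwrite("pics/fin.png",o)
E
```

```text
t 29.97 [569.185, -270.817, 179.877, 1.858] [-3.139e+00 -3.000e-03  1.858e+00] gap 59.8 F [0.1 0.1 0.1] j6 -0.75
((321.5, 222.5), (47.0, 43.0), 90.0) [ 569.175 -268.325] [[545.8, -253.2], [580.6, -243.0], [593.4, -283.2], [556.9, -293.9]]
```

The 14 views are used up, so I'll check the end state numerically.

```bash
python3 - <<'E'
from h import *
T=snapshot("top");S=snapshot("scene")
for n,s,zs in [("top",T,58),("scene",S,50)]:
    im=s["img"]; hsv=cv2.cvtColor(im,cv2.COLOR_BGR2HSV); m=((hsv[...,1]<60)&(im.max(2)>70)).astype(np.uint8)
    for k,p in dict(L=(457,278.5),S=(466.5,213.8),sqL=(666,58),sqS=(642,-54),die=(552,262)).items():
        z=32 if k=="die" else zs
        c=proj(s,[*p,20 if k=="die" else 48]).astype(int); q=np.zeros_like(m); w=26; sl=np.s_[c[1]-w:c[1]+w,c[0]-w:c[0]+w]; q[sl]=m[sl]
        N,_,st,ce=cv2.connectedComponentsWithStats(q); i=[j for j in range(1,N) if st[j,4]>40]
        i=min(i,key=lambda j:np.hypot(*(ce[j]-c))) if i else None
        print(n,k,"pred",c, None if i is None else (st[i].tolist(),ce[i].round(1),onz(s,*ce[i],z)))
E
```

```text
top L pred [184 272] ([173, 264, 19, 19, 292], array([182.2, 273.1]), array([454.7, 279.7,  58. ]))
top S pred [215 267] ([208, 262, 14, 14, 143], array([214. , 268.4]), array([463.7, 215.1,  58. ]))
top sqL pred [291 171] ([281, 161, 22, 25, 378], array([291.3, 172.3]), array([662.6,  57.5,  58. ]))
top sqS pred [344 182] ([338, 174, 16, 20, 220], array([345.2, 183.3]), array([638.5, -54.6,  58. ]))
top die pred [196 228] ([174, 214, 46, 28, 981], array([196., 228.]), array([550.7, 259.5,  32. ]))
scene L pred [441 355] ([429, 338, 30, 36, 701], array([443.9, 354.3]), array([454. , 279.8,  50. ]))
scene S pred [409 323] ([400, 310, 23, 30, 396], array([412.1, 323.6]), array([464.7, 216.4,  50. ]))
scene sqL pred [247 307] ([235, 290, 29, 37, 804], array([249. , 307.6]), array([664.9,  60.7,  50. ]))
scene sqS pred [229 247] ([222, 235, 21, 30, 450], array([231.5, 248.7]), array([640.7, -49.8,  50. ]))
scene die pred [380 384] ([354, 358, 52, 52, 1769], array([380.5, 383.5]), array([554.5, 262.3,  32. ]))
```

Both stakes are upright in their bays, the plate is in place, and the square stakes are where they started. I'm handing in.

```bash
python3 -c "
from cell import finish_job
print(finish_job())"
```

```text
the job is handed in; nothing more can be done
None
```

The job is handed in at about 30 s of the 115 s allowed. By my last camera measurements the die plate and both round stakes are in their bays, the block is within about 3 mm of the pad's middle, and the square stakes are unmoved; no verdict came back.

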